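Make up two welding kits from the steel stock

ROBOT

A 6-joint arm with a two-finger parallel gripper is mounted at the origin on the work surface. World frame = base frame: x ahead of the robot, y to its left, z up, the work surface at z = 0. Lengths are in m, angles in rad, forces in N, time in s.
With the tool pointing down it reaches from about 0.35 to 0.775 m from the base axis. Payload 7.3 kg.
Tool frame: the origin (TCP) lies at the very end of the fingers, on their centre line; the grasp point (between the pads) lies 19 mm behind it; x points along the fingers, y is the direction in which the jaws open and shut, and the axes are right-handed (so a half turn about x gives the same grasp; the last joint's range is limited). The gripper opens to 92 mm and grips with 3 to 60 N. Pads are 19 mm wide; open, the fingers measure 130 mm over their backs; the gripper's body (75 mm by 190 mm) begins 47 mm behind the grasp point.
Start: joints at [-1.41, 0.342, 1.524, -0, 1.275, -0.146], TCP at [0.159, -0.5, 0.227] pointing down, gripper open.
Joint ranges: [-2.53, 2.53], [-0.77, 2.02], [0.04, 2.7], [-1, 4.14], [0.28, 2.66], [-3.11, 3.11]. Speed limits (rad/s): [2.57, 2.57, 3.14, 3.14, 3.14, 3.14].

INTERFACE

Orientations are given as [roll, pitch, yaw] about the fixed x, y, z axes, in that order (R = Rz(yaw) Ry(pitch) Rx(roll)).
In Python, from cell import observe, vision, job gives the robot as it stands.
- The arm moves only by the tool send_rows, never from a script. Its argument "motion" is a list of rows, each an object with "hand": the opening, from -1 (shut) to 1 (fully open), so that 0 is half open; "slide": the shift along the tool's x, y, z in mm, a list of three; "spin": the turn about the tool's x in rad. In form: [{"hand": hand, "slide": [tx, ty, tz], "spin": spin}, ...]. A call has 1 to 8 rows; each row shifts and turns the pose as measured when the row begins, along the tool's axes as they then stand; what a row does not reach is not made up. A row lasts 1/10 s, in which the tool goes at most 50 mm and 8.59 degrees, less where a joint would pass 70% of its speed; a pose out of reach is approached as far as the arm can. A call with a gripper value outside its range is refused whole. The fingers move at their own pace and stop on an object; "grip_force" is the grip in N (left out, the last holds). Time passes only in rows, so rows that do not move let the fingers close. It gives the time, the measured TCP pose, the force and the opening at its end, in the units of the state.
- observe(): the state, without advancing time (a new reading comes with each control period).
- vision.read_camera(name): name is "scene" or "side" or "wrist"; returns a dict with "pixels" (420x560x3 uint8, blue, green, red), "range_z" (420x560 float32, m along the optical axis (not along the pixel's ray), 0 where there is no reading), "fx", "fy", "cx", "cy" (pixels), "world_from_camera" (4x4, takes a point from camera to world coordinates); the wrist camera has in their place "T_tool_cam" (4x4, takes a point from camera to tool coordinates, whose origin is the TCP and whose axes are the tool frame's). Camera axes: x right, y down, z forward; pixel columns grow to the right and rows downward; lengths in m; the calibration is good to about 2 mm. A picture is of the moment at which its call begins: read the wrist's pose just before it.
- job.hand_in(): hands the job in, once; it reports no verdict.
Trained networks look in a picture, given as the dict that the camera call returned (one of the last four; its "shot" number tells which), for a name from the list of things; names that differ only in an ending like _2 or _b are one class to them, and where a whole thing is asked for, a point or a joint stands for the part that bears it (a point fixed in the world has none). Each returns a list of dicts, best first, with "conf" (0 to 1); they miss things now and then, are a little off and sometimes report something else, mostly with a low value. They report only what shows in the picture. A call takes as long as a camera call. They do not tell look-alikes from the thing itself.
- vision.search_frame(picture, thing): "uv" ([column, row] in pixels, amid what is visible of it).
- vision.cut_out(picture, thing): "mask" (420x560 bool, what is visible of it) and "uv" ([column, row] in pixels, amid what is visible of it).
The state is a dict: "time": time; "qpos": joint angles; "qvel": joint speeds; "joint_efforts": joint torques, N m; "tool_pos": TCP position; "tool_rot": TCP orientation; "contact_force": force on the tool from outside, world axes, zero at the start; "torque": the same for the moment, N m; "opening": finger opening in m.
Only numpy, scipy, OpenCV 4.12 (cv2) and the standard library are available. Lean on these libraries where they do the work, as an engineer would, in place of code of your own. Each camera call takes 0.05 s, during which the arm holds its last target.

TASK

Make up the two welding kits from the steel parts on the bench. The square tray is the post-foot kit and gets the square base plate, the shortest square tube and the pipe sleeve, which stands on end; the oblong tray is the rail kit and gets the longest square tube and the flange ring. Every part ends flat on its tray's floor, wholly inside the lip and on no other part, with the tubes lying on their sides; leave the middle-length tube where it lies.

Things in the scene. Friction and masses are not known exactly. Their poses are not given: they have to be found in the camera images.
- square_tray: dark steel tray with a square outline, 188 x 188 mm outside, fixed to the bench: a 4 mm floor (its upper face 4 mm above the bench) inside a 4 mm thick lip that stands 14 mm above the bench; clear inside 180 x 180 mm. Origin at the centre of its underside, on the bench; x and y along its sides, z up.
- long_tray: dark steel tray with an oblong outline, 248 mm (its x) by 138 mm (its y) outside, fixed to the bench, same floor and lip as the square tray; clear inside 240 x 130 mm. Origin at the centre of its underside, on the bench; z up.
- long_tube_mid (a point): plain square steel tube, 30 x 30 mm section, 120 mm long (the longest of three such tubes), lying on the bench; point at its centre, 15 mm above its underside; x axis along its length, z up at the start. About 320 g.
- mid_tube_mid (a point): plain square steel tube, 30 x 30 mm section, 85 mm long (the middle one of three such tubes), lying on the bench; point at its centre, 15 mm above its underside; x axis along its length, z up at the start. About 230 g.
- short_tube_mid (a point): plain square steel tube, 30 x 30 mm section, 50 mm long (the shortest of three such tubes), lying on the bench; point at its centre, 15 mm above its underside; x axis along its length, z up at the start. About 140 g.
- base_plate_mid (a point): square steel base plate, 60 x 60 x 12 mm, with an 18 mm hole in its middle, lying flat; point at its centre, 6 mm above its underside; x and y along its sides, z up. About 320 g.
- sleeve_mid (a point): steel pipe sleeve, a round tube 42 mm across and 50 mm high, with a 32 mm bore, standing on end; point at its centre, 25 mm above its foot; z along its axis, up. About 190 g.
- flange_mid (a point): flat round steel flange ring, 60 mm across with a 36 mm hole, 15 mm thick, lying flat; point at its centre, 7.5 mm above its underside; z along its axis, up. About 210 g.
Mind the look-alikes: they are no part of the job. What is shaped like the part that bears short_tube_mid but brown or orange is not meant.

How it is judged:
By the outcome, as a careful person would: the job done as asked, in the order asked, and still so for the second after the job is handed in, with the robot touching nothing.
It also fails if it takes over 115 s, if anything falls off the work surface, if the arm or the gripper's body presses on something with over 40 N, if the wrist force passes 120 N, or if a joint passes its speed limit or range.

## Working session

There is one attempt and no reset: what is moved stays moved. The work goes in short steps, Python scripts to look and compute and a tool call to move; the robot and the scene stay as the last step left them, time stands still between calls to the robot, and variables do not carry over. Pictures are saved under pics/ and viewed, and the job is handed in when it is done.

Besides the shell and the picture viewer there is one more tool, called as a command line: name --argument value ..., lists and objects as JSON in quotes. send_rows: Moves the arm, as the interface text tells. Its arguments: {"type":"object","properties":{"motion":{"type":"array","items":{"type":"object","properties":{"hand":{"type":"number"},"slide":{"type":"array","items":{"type":"number"}},"spin":{"type":"number"}}}},"grip_force":{"type":"number"}},"required":["motion"]}

```bash
ls; mkdir -p pics; python3 - <<'E'
from cell import observe, vision, job
import cv2
print(observe())
for n in ["scene","side","wrist"]:
    p=vision.read_camera(n); cv2.imwrite(f"pics/{n}0.png",p["pixels"]); print(n,p["fx"],p["cx"],p["cy"],p.get("world_from_camera",p.get("T_tool_cam")),p["shot"])
E
```

```text
pics
{'time': 0.0, 'qpos': array([-1.40999391e+00,  3.42724922e-01,  1.52500101e+00, -3.07054127e-06,
        1.27542669e+00, -1.45988429e-01]), 'qvel': array([-0.00081103, -0.00181316, -0.00017804, -0.00043198, -0.00055438,
       -0.00031969]), 'joint_efforts': array([-1.05420484e-03, -4.31246889e+01, -2.44221032e+01,  7.18700350e-02,
        5.59714402e-02, -9.08554171e-05]), 'tool_pos': array([ 0.15851038, -0.50007015,  0.22604942]), 'tool_rot': array([-1.71490257,  1.56923635,  1.73348183]), 'contact_force': array([-0.27688888,  1.3792229 ,  0.58673886]), 'torque': array([-0.00341171, -0.05537436, -0.04559007]), 'opening': 0.09154620822752764}
scene 441.7747425549422 278.32762218230334 205.0975482650757 [[ 3.63783966e-01  7.22276423e-01 -5.88198942e-01  1.17123710e+00]
 [ 9.31482806e-01 -2.81398620e-01  2.30552813e-01 -2.36071376e-01]
 [ 1.00449055e-03 -6.31768618e-01 -7.75156374e-01  9.07589744e-01]
 [ 0.00000000e+00  0.00000000e+00  0.00000000e+00  1.00000000e+00]] 1
side 534.1913071354976 277.1489552033302 209.20210550606268 [[ 9.76799174e-01 -1.18359305e-01  1.78478148e-01  3.22532908e-01]
 [-2.14157205e-01 -5.40852530e-01  8.13397340e-01 -8.04006706e-01]
 [ 2.57214011e-04 -8.32748230e-01 -5.53651803e-01  6.03484163e-01]
 [ 0.00000000e+00  0.00000000e+00  0.00000000e+00  1.00000000e+00]] 2
wrist 289.1086612429036 277.3553693189798 206.86556035277545 [[-1.43718037e-04 -2.60280631e-01  9.65532999e-01 -1.58109106e-01]
 [ 9.99999976e-01 -1.94256857e-04  9.64821877e-05  1.25530055e-04]
 [ 1.62448961e-04  9.65532990e-01  2.60280653e-01 -6.87348363e-02]
 [ 0.00000000e+00  0.00000000e+00  0.00000000e+00  1.00000000e+00]] 3
```

View pics/scene0.png

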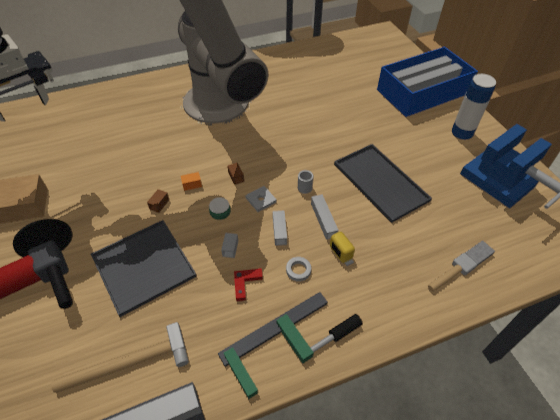

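View pics/side0.png

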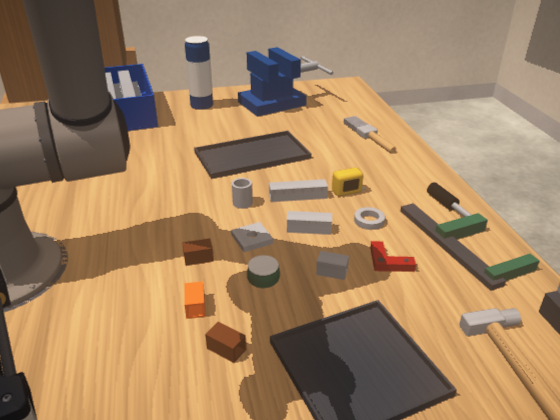

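View pics/wrist0.png

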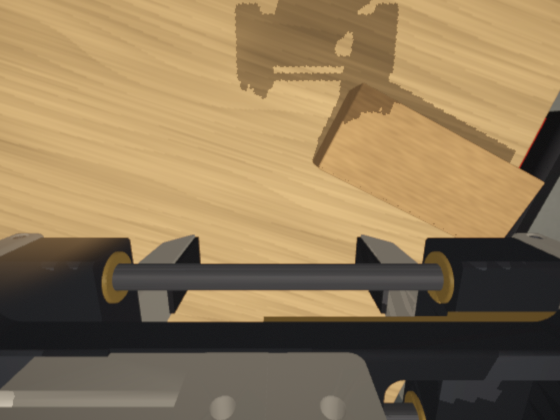

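```bash
cat > h.py <<'E'
from cell import observe, vision, job
import cv2, numpy as np
from scipy.spatial.transform import Rotation as R
def pts(p,mask):
    v,u=np.nonzero(mask&(p["range_z"]>0)); z=p["range_z"][v,u]
    P=np.c_[(u-p["cx"])*z/p["fx"],(v-p["cy"])*z/p["fy"],z]
    T=p["world_from_camera"] if "world_from_camera" in p else p["T"]
    return P@T[:3,:3].T+T[:3,3]
def wrist():
    o=observe(); T=np.eye(4);T[:3,:3]=R.from_euler('xyz',o["tool_rot"]).as_matrix();T[:3,3]=o["tool_pos"]
    p=vision.read_camera("wrist"); p["T"]=T@p["T_tool_cam"]; return p
H=dict(long_tube_mid=.03,mid_tube_mid=.03,short_tube_mid=.03,base_plate_mid=.012,sleeve_mid=.05,flange_mid=.015,square_tray=.014,long_tray=.014)
def meas(p,thing,zoff=0,k=3):
    out=[]
    for d in vision.cut_out(p,thing)[:k]:
        W=pts(p,d["mask"]); 
        if len(W)<20: continue
        h=H[thing]+zoff
        top=W[abs(W[:,2]-h)<.006] if thing[-4:]!="tray" else W
        zt=np.median(top[:,2]) if len(top) else None
        r=cv2.minAreaRect((top[:,:2]*1000).astype(np.float32)) if len(top)>10 else None
        print(thing,"conf %.2f"%d["conf"],np.round(d["uv"]),"n",len(W),"zmax %.4f"%np.percentile(W[:,2],97),"ztop",zt,"rect",[np.round(x,1) for x in r] if r else None)
        out.append((d,W,top,r))
    return out
E
python3 - <<'E'
from h import *
for n in ["scene","side"]:
    p=vision.read_camera(n); print(n)
    for t in H: meas(p,t)
    cv2.imwrite(f"pics/crop_{n}.png",cv2.resize(p["pixels"][150:300,130:430] if n=="scene" else p["pixels"][160:370,170:430],None,fx=2.6,fy=2.6,interpolation=cv2.INTER_CUBIC))
E
```

```text
scene
long_tube_mid conf 0.62 [306. 181.] n 338 zmax 0.0499 ztop 0.02972897804726804 rect [array([454.5, 119.9]), array([35.5, 40.3]), np.float64(86.6)]
long_tube_mid conf 0.58 [323. 218.] n 615 zmax 0.0320 ztop 0.028828768265999893 rect [array([572.8, 123.6]), array([ 31.6, 118.1]), np.float64(84.5)]
mid_tube_mid conf 0.83 [278. 229.] n 432 zmax 0.0314 ztop 0.028776105642004335 rect [array([562.1,   5.5]), array([30. , 88.2]), np.float64(72.7)]
short_tube_mid conf 0.83 [228. 246.] n 308 zmax 0.0313 ztop 0.02858217627950943 rect [array([ 569.7, -127.3]), array([30. , 48.7]), np.float64(62.1)]
short_tube_mid conf 0.77 [237. 172.] n 246 zmax 0.0317 ztop 0.028352586728706886 rect [array([344.9, -40.2]), array([56.1, 30.3]), np.float64(1.3)]
short_tube_mid conf 0.62 [157. 199.] n 323 zmax 0.0310 ztop 0.028350722490850355 rect [array([ 365.9, -259.4]), array([33.3, 52. ]), np.float64(43.5)]
base_plate_mid conf 0.81 [264. 198.] n 406 zmax 0.0138 ztop 0.010527988063970262 rect [array([448.9,  -4.3]), array([64.7, 59.9]), np.float64(12.9)]
sleeve_mid conf 0.55 [306. 183.] n 353 zmax 0.0499 z
[... 1179 characters left out ...]
0310 ztop 0.0293197704236961 rect [array([ 568.3, -128.9]), array([35. , 50.1]), np.float64(60.5)]
short_tube_mid conf 0.88 [194. 300.] n 712 zmax 0.0316 ztop 0.029661301363899106 rect [array([ 329.5, -165.1]), array([53.6, 29.2]), np.float64(85.5)]
short_tube_mid conf 0.81 [228. 342.] n 1080 zmax 0.0313 ztop 0.029595624352798167 rect [array([ 365.1, -263.6]), array([31.5, 52.1]), np.float64(46.7)]
square_tray conf 0.57 [364. 366.] n 14578 zmax 0.0140 ztop 0.003941466733854926 rect [array([ 544.7, -328.4]), array([200.5, 205.8]), np.float64(11.8)]
long_tray conf 0.72 [251. 152.] n 3364 zmax 0.0139 ztop 0.003863300425753502 rect [array([506.1, 338.1]), array([251.1, 180. ]), np.float64(10.0)]
```

View pics/crop_scene.png

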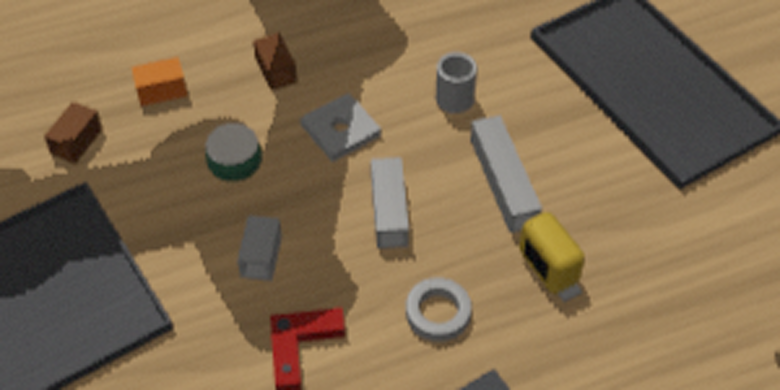

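View pics/crop_side.png

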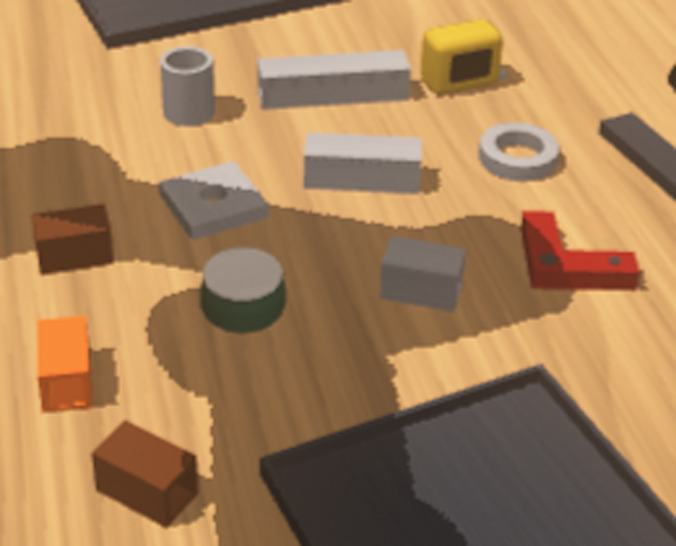

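```bash
cat >> h.py <<'E'
def proj(p,X):
    T=np.linalg.inv(p["world_from_camera"] if "world_from_camera" in p else p["T"]); c=np.atleast_2d(X)@T[:3,:3].T+T[:3,3]
    return np.c_[c[:,0]/c[:,2]*p["fx"]+p["cx"],c[:,1]/c[:,2]*p["fy"]+p["cy"]]
E
python3 - <<'E'
from h import *
o=observe(); print(R.from_euler('xyz',o["tool_rot"]).as_matrix().round(3))
allp=[]
for n in ["scene","side"]:
    p=vision.read_camera(n); img=p["pixels"].copy()
    allp.append(pts(p,np.ones((420,560),bool)))
    for t,s in (("square_tray",(188,188)),("long_tray",(248,138))):
        d=vision.cut_out(p,t)[0]; m=cv2.morphologyEx(d["mask"].astype(np.uint8),cv2.MORPH_OPEN,np.ones((5,5)))
        W=pts(p,m>0); 
        f=W[(W[:,2]<.02)&(W[:,2]>.0005)]
        r=cv2.minAreaRect((f[:,:2]*1000).astype(np.float32)); a=np.radians(r[2])
        for sgn in (1,):
            A=np.c_[np.cos(a),np.sin(a)].T; 
        U=np.array([[np.cos(a),-np.sin(a)],[np.sin(a),np.cos(a)]]); L=f[:,:2]@U*1000
        lo,hi=np.percentile(L,.7,0),np.percentile(L,99.3,0)
        c=U@((lo+hi)/2); print(n,t,"yaw",round(r[2],1),"size",(hi-lo).round(1),"c",c.round(1))
        cs=np.array([[1,1],[1,-1],[-1,-1],[-1,1]])*np.array(s)/2
        X=np.c_[(cs@U.T+c)/1000,np.full(4,.014)]
        cv2.polylines(img,[np.round(proj(p,X)*8).astype(np.int32)],True,(0,255,0),1,cv2.LINE_AA,3)
    cv2.imwrite(f"pics/tray_{n}.png",cv2.resize(img,None,fx=1.4,fy=1.4))
W=np.vstack(allp)
print("max height mm, cells 60mm; rows x 0.3.., cols y")
ys=np.arange(-.62,.62,.06)
print("      "," ".join("%4d"%(y*1000) for y in ys))
for x in np.arange(.3,.8,.06):
    row=[]
    for y in ys:
        s=W[(W[:,0]>=x)&(W[:,0]<x+.06)&(W[:,1]>=y)&(W[:,1]<y+.06)]
        row.append("%4d"%(np.percentile(s[:,2],98)*1000) if len(s)>5 else "   .")
    print("%5d "%(x*1000)," ".join(row))
E
```

```text
[[ 0.     0.302 -0.953]
 [-0.    -0.953 -0.302]
 [-1.     0.     0.   ]]
scene square_tray yaw 11.9 size [187.3 183.1] c [ 542.  -333.3]
scene long_tray yaw 11.0 size [247.2 138.9] c [509.2 326.3]
side square_tray yaw 11.7 size [186.3 186.2] c [ 540.4 -337.6]
side long_tray yaw 10.8 size [245.3 140.8] c [507.3 322.8]
max height mm, cells 60mm; rows x 0.3.., cols y
       -620 -560 -500 -440 -380 -320 -260 -200 -140  -80  -20   39   99  159  219  279  339  399  459  519  579
  300     2    2    2    2    2   29   30   31   26   31    2    1    2    2    2    2    2    2    2    2    2
  360     1    .  102    2    2   30   30    2    2   30   11    1    2    2   14   13   14    2    2    2  186
  420   111  122  108   14   14   14   13   28   31   13   13   37   50    2   14    6   13    2    2    2  185
  480    71   70   62   11    5    5   14    2    2    7   30    2   31    1   13    6   13    2    2    2   25
  540     2   63   60   14    5    5   14   29   31   22   31    2   31    2   14    6   10   13    2  138  140
  600     1   60   61   14   14   14   13   14   17    2   28   32   49    2   13   14   14   13    2  139  140
  659     2    2    1    1    1    8    1   16   17   14   16   35   50    2    2    2    2    2    2  136  140
  720     2   25   26   26   25   27    1    2    1   12   13    1    1    2    1    2    2    2    2    2   93
  780     2    2    1    1    1   25   22   20   26   26   12    2    1    1   16   19   21   18    2    2   93
```

View pics/tray_scene.png

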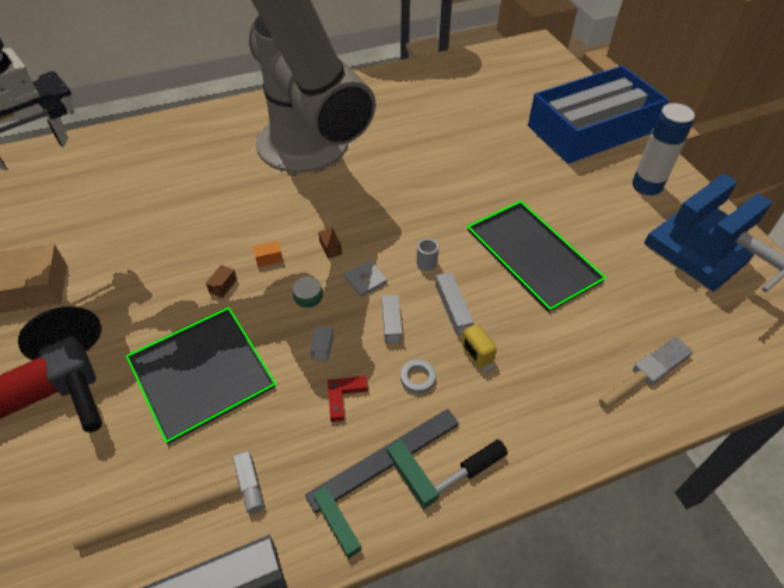

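View pics/tray_side.png

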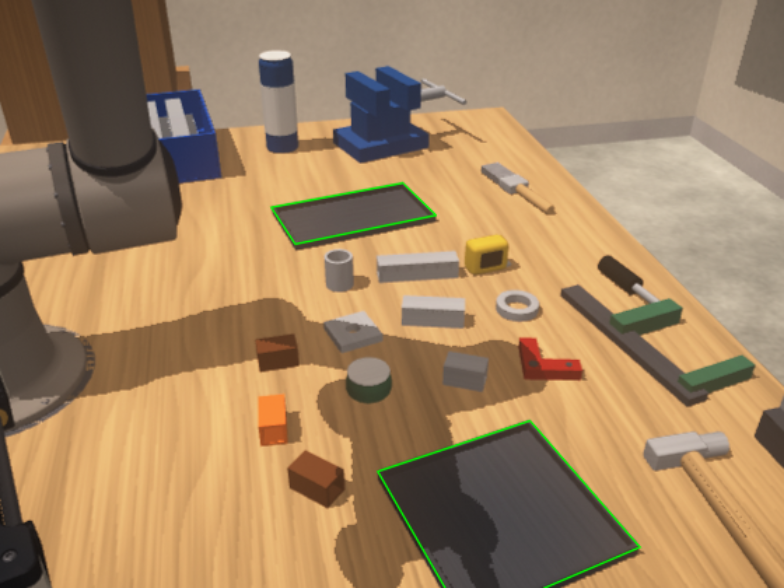

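```bash
cat >> h.py <<'E'
import sys
def plan(x,y,z,yaw=None,hand=None,rate=46,srate=.14):
    """mm, deg -> rows for send_rows"""
    o=observe(); M=R.from_euler('xyz',o["tool_rot"]).as_matrix(); ps=np.arctan2(M[1,1],M[0,1])
    c=o["tool_pos"]*1000; D=np.array([x,y,z])-c
    dy=0 if yaw is None else (np.radians(yaw)-ps+np.pi)%(2*np.pi)-np.pi
    n=max(1,int(np.ceil(max(np.linalg.norm(D)/rate,abs(dy)/srate))))
    print("t %.1f"%o["time"],"pos",c.round(1),"yaw %.1f"%np.degrees(ps),"tilt",M[:,0].round(3),"open %.1f"%(o["opening"]*1000),"F",o["contact_force"].round(1),"| need",D.round(1),"turn %.1f"%np.degrees(dy),"rows",n)
    rows=[]
    for i in range(n):
        a=ps+dy*i/n; d=D/n
        rows.append('{"slide":[%d,%d,%d],"spin":%.2f}'%(round(-d[2]),round(d[0]*np.cos(a)+d[1]*np.sin(a)),round(d[0]*np.sin(a)-d[1]*np.cos(a)),-dy/n))
    print("\n".join(rows))
if __name__=="__main__": plan(*[float(a) for a in sys.argv[1:]])
E
python3 h.py 448 -6 120 12.9
python3 - <<'E'
from h import *
p=vision.read_camera("scene")
hsv=cv2.cvtColor(p["pixels"],cv2.COLOR_BGR2HSV)
for nm,m in (("red",((hsv[...,0]<6)|(hsv[...,0]>174))&(hsv[...,1]>150)),("yel",(hsv[...,0]>20)&(hsv[...,0]<32)&(hsv[...,1]>170))):
    n,l,s,c=cv2.connectedComponentsWithStats(m.astype(np.uint8))
    for i in range(1,n):
        if s[i,4]>100:
            W=pts(p,l==i); print(nm,c[i].round(),W.min(0).round(3),W.max(0).round(3))
E
```

```text
t 1.4 pos [ 158.6 -500.5  226.7] yaw -72.4 tilt [ 0. -0. -1.] open 91.6 F [0.4 0.7 0.1] | need [ 289.4  494.5 -106.7] turn 85.3 rows 13
{"slide":[8,-30,-33],"spin":-0.11}
{"slide":[8,-26,-36],"spin":-0.11}
{"slide":[8,-21,-39],"spin":-0.11}
{"slide":[8,-17,-41],"spin":-0.11}
{"slide":[8,-12,-42],"spin":-0.11}
{"slide":[8,-7,-44],"spin":-0.11}
{"slide":[8,-2,-44],"spin":-0.11}
{"slide":[8,3,-44],"spin":-0.11}
{"slide":[8,8,-43],"spin":-0.11}
{"slide":[8,13,-42],"spin":-0.11}
{"slide":[8,18,-40],"spin":-0.11}
{"slide":[8,22,-38],"spin":-0.11}
{"slide":[8,26,-35],"spin":-0.11}
red [ 17. 276.] [ 0.439 -0.635  0.027] [ 0.53  -0.552  0.074]
red [245. 281.] [ 0.636 -0.156 -0.002] [ 0.714 -0.078  0.019]
yel [343. 248.] [0.648 0.1   0.007] [0.71  0.136 0.051]
```

send_rows --motion '[{"hand":0.65,"slide":[8,-30,-33],"spin":-0.11},{"hand":0.65,"slide":[8,-26,-36],"spin":-0.11},{"hand":0.65,"slide":[8,-21,-39],"spin":-0.11},{"hand":0.65,"slide":[8,-17,-41],"spin":-0.11},{"hand":0.65,"slide":[8,-12,-42],"spin":-0.11},{"hand":0.65,"slide":[8,-7,-44],"spin":-0.11},{"hand":0.65,"slide":[8,-2,-44],"spin":-0.11},{"hand":0.65,"slide":[8,3,-44],"spin":-0.11}]'

```text
time: 2.2
tool_pos: [0.3428, -0.1915, 0.1606]
tool_rot: [0.789, 1.562, -1.143]
contact_force: [0.5, 0.2, 0.3]
opening: 0.0758
```

```bash
python3 h.py 448 -6 120 12.9
```

```text
t 2.2 pos [ 342.8 -191.5  160.6] yaw -20.7 tilt [ 0.004 -0.008 -1.   ] open 75.8 F [0.5 0.2 0.3] | need [105.2 185.5 -40.6] turn 33.6 rows 5
{"slide":[8,7,-42],"spin":-0.12}
{"slide":[8,11,-41],"spin":-0.12}
{"slide":[8,16,-39],"spin":-0.12}
{"slide":[8,21,-37],"spin":-0.12}
{"slide":[8,25,-35],"spin":-0.12}
```

Tracks well. Continue and look with the wrist camera.

send_rows --motion '[{"hand":0.65,"slide":[8,7,-42],"spin":-0.12},{"hand":0.65,"slide":[8,11,-41],"spin":-0.12},{"hand":0.65,"slide":[8,16,-39],"spin":-0.12},{"hand":0.65,"slide":[8,21,-37],"spin":-0.12},{"hand":0.65,"slide":[8,25,-35],"spin":-0.12},{"hand":0.65,"slide":[0,0,0],"spin":0}]'

```text
time: 2.8
tool_pos: [0.4509, 0.0069, 0.1186]
tool_rot: [0.49, 1.558, -0.808]
contact_force: [-1.1, 0.0, 0.2]
opening: 0.0755
```

```bash
python3 - <<'E'
from h import *
p=wrist(); cv2.imwrite("pics/w1.png",p["pixels"])
for t in ("base_plate_mid","sleeve_mid","mid_tube_mid"): meas(p,t,k=1)
p=vision.read_camera("side")
for t in ("base_plate_mid","sleeve_mid","flange_mid"): meas(p,t,k=1)
plan(448,-6,60,12.9)
E
```

```text
base_plate_mid conf 0.97 [273. 203.] n 3650 zmax 0.0132 ztop 0.012035461325568236 rect [array([448. ,  -5.3]), array([60. , 60.8]), np.float64(14.2)]
sleeve_mid conf 0.76 [322.  59.] n 2116 zmax 0.0510 ztop 0.04972448351174591 rect [array([450.2, 120.6]), array([40.4, 40.1]), np.float64(13.9)]
mid_tube_mid conf 0.85 [372. 224.] n 1881 zmax 0.0312 ztop 0.02999753511397489 rect [array([547. ,  10.4]), array([29.9, 56.1]), np.float64(77.4)]
base_plate_mid conf 0.72 [251. 238.] n 859 zmax 0.0132 ztop 0.011214636208349615 rect [array([449.1,  -6.7]), array([61.5, 65.3]), np.float64(13.3)]
sleeve_mid conf 0.72 [239. 192.] n 559 zmax 0.0499 ztop 0.04786574118916154 rect [array([450.3, 118.5]), array([39.1, 41.6]), np.float64(6.3)]
flange_mid conf 0.80 [369. 220.] n 543 zmax 0.0159 ztop 0.013731700190279028 rect [array([ 6.849e+02, -4.000e-01]), array([58.2, 57.2]), np.float64(41.1)]
t 3.2 pos [449.4   1.8 119.7] yaw 15.0 tilt [ 0.009 -0.01  -1.   ] open 75.7 F [ 0.2 -0.9  0. ] | need [ -1.4  -7.8 -59.7] turn -2.1 rows 2
{"slide":[30,-2,4],"spin":0.02}
{"slide":[30,-2,4],"spin":0.02}
```

View pics/w1.png

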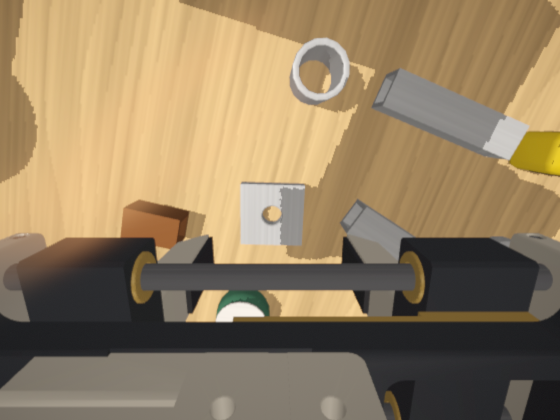

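send_rows --motion '[{"hand":0.65,"slide":[30,-2,4],"spin":0.01},{"hand":0.65,"slide":[30,-2,4],"spin":0.0},{"hand":0.65,"slide":[30,0,0],"spin":0},{"hand":0.65,"slide":[0,0,0],"spin":0}]'

```text
time: 3.6
tool_pos: [0.4502, -0.012, 0.0298]
tool_rot: [0.699, 1.551, -0.628]
contact_force: [0.8, 0.5, -0.9]
opening: 0.0758
```

```bash
python3 h.py 448 -5.5 3.5 14
```

```text
t 3.6 pos [450.2 -12.   29.8] yaw 14.0 tilt [ 0.016 -0.012 -1.   ] open 75.8 F [ 0.8  0.5 -0.9] | need [ -2.2   6.5 -26.3] turn 0.0 rows 1
{"slide":[26,-1,-7],"spin":-0.00}
```

send_rows --motion '[{"hand":0.65,"slide":[8,-1,-3],"spin":0},{"hand":0.65,"slide":[8,0,-2],"spin":0},{"hand":0.65,"slide":[6,0,0],"spin":0},{"hand":0.65,"slide":[0,0,0],"spin":0}]'

```text
time: 4.0
tool_pos: [0.4502, -0.0085, 0.0093]
tool_rot: [0.782, 1.547, -0.547]
contact_force: [0.1, 0.6, 0.1]
opening: 0.0757
```

```bash
python3 h.py 448 -5.5 3.5 14
```

```text
t 4.0 pos [450.2  -8.5   9.3] yaw 13.9 tilt [ 0.021 -0.013 -1.   ] open 75.7 F [0.1 0.6 0.1] | need [-2.2  3.  -5.8] turn 0.1 rows 1
{"slide":[6,-1,-3],"spin":-0.00}
```

send_rows --motion '[{"hand":0.65,"slide":[6,-1,-3],"spin":0},{"hand":0.65,"slide":[0,0,0],"spin":0}]'

```text
time: 4.2
tool_pos: [0.4491, -0.0057, 0.0036]
tool_rot: [0.808, 1.545, -0.521]
contact_force: [-0.4, 0.1, -0.7]
opening: 0.0757
```

```bash
python3 - <<'E'
from h import *
plan(448,-5.5,3.5,14)
for i in range(2): vision.read_camera("side")
plan(448,-5.5,3.5,14)
E
```

```text
t 4.2 pos [449.1  -5.7   3.6] yaw 13.9 tilt [ 0.022 -0.013 -1.   ] open 75.7 F [-0.4  0.1 -0.7] | need [-1.1  0.2 -0.1] turn 0.1 rows 1
{"slide":[0,-1,0],"spin":-0.00}
t 4.3 pos [449.8  -5.9   4. ] yaw 13.9 tilt [ 0.024 -0.013 -1.   ] open 75.7 F [-0.4  0.4  0.1] | need [-1.8  0.4 -0.5] turn 0.1 rows 1
{"slide":[1,-2,-1],"spin":-0.00}
```

send_rows --motion '[{"hand":-0.2,"slide":[0,0,0],"spin":0},{"hand":-0.2,"slide":[0,0,0],"spin":0},{"hand":-0.2,"slide":[0,0,0],"spin":0},{"hand":-0.2,"slide":[0,0,0],"spin":0}]' --grip_force 30

```text
time: 4.7
tool_pos: [0.4501, -0.0059, 0.0044]
tool_rot: [0.831, 1.543, -0.498]
contact_force: [-0.5, 0.4, -1.5]
opening: 0.0595
```

```bash
python3 h.py 448 -5.5 80 12
```

```text
t 4.7 pos [450.1  -5.9   4.4] yaw 13.9 tilt [ 0.024 -0.013 -1.   ] open 59.5 F [-0.5  0.4 -1.5] | need [-2.1  0.4 75.6] turn -1.9 rows 2
{"slide":[-38,-1,0],"spin":0.02}
{"slide":[-38,-1,0],"spin":0.02}
```

send_rows --motion '[{"hand":-0.2,"slide":[-20,-1,0],"spin":0.0},{"hand":-0.2,"slide":[-30,0,0],"spin":0.0},{"hand":-0.2,"slide":[-30,0,0],"spin":0},{"hand":-0.2,"slide":[0,0,0],"spin":0}]'

```text
time: 5.1
tool_pos: [0.4454, -0.0049, 0.0852]
tool_rot: [0.755, 1.548, -0.574]
contact_force: [-1.0, -0.0, -3.3]
opening: 0.0594
```

```bash
python3 - <<'E'
from h import *
import numpy as np
def tray(c,yaw,x,y): a=np.radians(yaw); return np.round([c[0]+x*np.cos(a)-y*np.sin(a),c[1]+x*np.sin(a)+y*np.cos(a)],1)
sq=(541,-335.5); lo=(508,324.5)
print("plate",tray(sq,11.8,0,-45),"short",tray(sq,11.8,45,45),"sleeve",tray(sq,11.8,-40,45),"long",tray(lo,10.9,-45,0),"flange",tray(lo,10.9,70,0))
x,y=tray(sq,11.8,0,-45); plan(x,y,85,11.8)
E
```

```text
plate [ 550.2 -379.5] short [ 575.8 -282.2] sleeve [ 492.6 -299.6] long [463.8 316. ] flange [576.7 337.7]
t 5.1 pos [445.4  -4.9  85.2] yaw 13.9 tilt [ 0.019 -0.012 -1.   ] open 59.4 F [-1.  -0.  -3.3] | need [ 1.048e+02 -3.746e+02 -2.000e-01] turn -2.1 rows 9
{"slide":[0,1,43],"spin":0.00}
{"slide":[0,2,43],"spin":0.00}
{"slide":[0,2,43],"spin":0.00}
{"slide":[0,2,43],"spin":0.00}
{"slide":[0,2,43],"spin":0.00}
{"slide":[0,2,43],"spin":0.00}
{"slide":[0,2,43],"spin":0.00}
{"slide":[0,3,43],"spin":0.00}
{"slide":[0,3,43],"spin":0.00}
```

send_rows --motion '[{"hand":-0.2,"slide":[0,1,43],"spin":0.0},{"hand":-0.2,"slide":[0,2,43],"spin":0.0},{"hand":-0.2,"slide":[0,2,43],"spin":0.0},{"hand":-0.2,"slide":[0,2,43],"spin":0.0},{"hand":-0.2,"slide":[0,2,43],"spin":0.01},{"hand":-0.2,"slide":[0,2,43],"spin":0.01},{"hand":-0.2,"slide":[0,3,43],"spin":0.01},{"hand":-0.2,"slide":[0,3,25],"spin":0.0}]'

```text
time: 5.9
tool_pos: [0.5361, -0.3239, 0.0789]
tool_rot: [0.807, 1.562, -0.547]
contact_force: [-0.1, -0.3, -2.0]
opening: 0.0594
```

```bash
python3 - <<'E'
from h import *
plan(550.2,-379.5,30,11.8)
p=wrist(); cv2.imwrite("pics/w2.png",p["pixels"])
plan(550.2,-379.5,30,11.8)
E
```

```text
t 5.9 pos [ 536.1 -323.9   78.9] yaw 12.4 tilt [ 0.007 -0.004 -1.   ] open 59.4 F [-0.1 -0.3 -2. ] | need [ 14.1 -55.6 -48.9] turn -0.6 rows 2
{"slide":[24,1,29],"spin":0.01}
{"slide":[24,1,29],"spin":0.01}
t 6.0 pos [ 536.8 -327.1   78.7] yaw 12.4 tilt [ 0.009 -0.007 -1.   ] open 59.3 F [ 1.7 -3.5 -1.5] | need [ 13.4 -52.4 -48.7] turn -0.6 rows 2
{"slide":[24,1,27],"spin":0.00}
{"slide":[24,1,27],"spin":0.00}
```

View pics/w2.png

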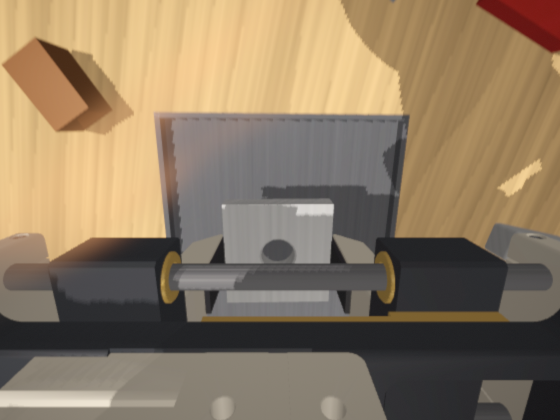

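send_rows --motion '[{"hand":-0.2,"slide":[10,1,26],"spin":0.0},{"hand":-0.2,"slide":[18,1,22],"spin":0.0},{"hand":-0.2,"slide":[10,0,0],"spin":0.0},{"hand":-0.2,"slide":[0,0,0],"spin":0.0}]'

```text
time: 6.35
tool_pos: [0.5467, -0.3746, 0.0318]
tool_rot: [1.149, 1.569, -0.209]
contact_force: [0.3, 1.0, -3.1]
opening: 0.06
```

```bash
python3 h.py 550 -379.5 10 11.8
```

```text
t 6.3 pos [ 546.7 -374.6   31.8] yaw 12.2 tilt [ 0.002 -0.    -1.   ] open 60.0 F [ 0.3  1.  -3.1] | need [  3.3  -4.9 -21.8] turn -0.4 rows 1
{"slide":[22,2,5],"spin":0.01}
```

send_rows --motion '[{"hand":-0.2,"slide":[8,1,2],"spin":0.0},{"hand":-0.2,"slide":[8,1,1],"spin":0.0},{"hand":-0.2,"slide":[6,0,0],"spin":0.0},{"hand":-0.2,"slide":[0,0,0],"spin":0.0}]'

```text
time: 6.75
tool_pos: [0.5496, -0.3746, 0.0086]
tool_rot: [1.492, 1.57, 0.136]
contact_force: [0.1, -0.4, -2.8]
opening: 0.0593
```

```bash
python3 h.py 550 -379.5 8.5 11.8
```

```text
t 6.8 pos [ 549.6 -374.6    8.6] yaw 12.3 tilt [ 0.001  0.    -1.   ] open 59.3 F [ 0.1 -0.4 -2.8] | need [ 0.4 -4.9 -0.1] turn -0.5 rows 1
{"slide":[0,-1,5],"spin":0.01}
```

send_rows --motion '[{"hand":-0.2,"slide":[2,0,1],"spin":0.0},{"hand":0.5,"slide":[0,0,0],"spin":0.0},{"hand":0.5,"slide":[0,0,0],"spin":0.0},{"hand":0.5,"slide":[0,0,0],"spin":0.0},{"hand":0.5,"slide":[-25,0,0],"spin":0.0},{"hand":0.5,"slide":[-35,0,0],"spin":0.0},{"hand":0.3,"slide":[-35,0,0],"spin":0.0}]'

```text
time: 7.45
tool_pos: [0.5485, -0.3724, 0.1016]
tool_rot: [-2.712, 1.563, 2.217]
contact_force: [0.3, 0.4, -1.0]
opening: 0.0648
```

```bash
python3 h.py 569 -128 110 61.5
```

```text
t 7.5 pos [ 548.5 -372.4  101.6] yaw 12.4 tilt [-0.005  0.006 -1.   ] open 64.8 F [ 0.3  0.4 -1. ] | need [ 20.5 244.4   8.4] turn 49.1 rows 7
{"slide":[-1,10,-33],"spin":-0.12}
{"slide":[-1,14,-32],"spin":-0.12}
{"slide":[-1,18,-30],"spin":-0.12}
{"slide":[-1,22,-28],"spin":-0.12}
{"slide":[-1,25,-25],"spin":-0.12}
{"slide":[-1,28,-21],"spin":-0.12}
{"slide":[-1,30,-18],"spin":-0.12}
```

send_rows --motion '[{"hand":0.2,"slide":[-1,10,-33],"spin":-0.12},{"hand":0.2,"slide":[-1,14,-32],"spin":-0.12},{"hand":0.2,"slide":[-1,18,-30],"spin":-0.12},{"hand":0.2,"slide":[-1,22,-28],"spin":-0.12},{"hand":0.2,"slide":[-1,25,-25],"spin":-0.12},{"hand":0.2,"slide":[-1,28,-21],"spin":-0.12},{"hand":0.2,"slide":[-1,25,-15],"spin":-0.12},{"hand":0.2,"slide":[0,0,0],"spin":0}]'

```text
time: 8.25
tool_pos: [0.5714, -0.1293, 0.1168]
tool_rot: [0.092, 1.558, -0.39]
contact_force: [-0.2, 0.0, 0.2]
opening: 0.0556
```

```bash
python3 - <<'E'
from h import *
p=wrist(); cv2.imwrite("pics/w3.png",p["pixels"])
meas(p,"short_tube_mid",k=2)
meas(p,"long_tube_mid",k=2)
meas(p,"flange_mid",k=2)
plan(569,-128,50,61.5)
E
```

```text
short_tube_mid conf 0.82 [275. 201.] n 2089 zmax 0.0312 ztop 0.030018855482810886 rect [array([ 566.8, -128.1]), array([30. , 50.6]), np.float64(61.4)]
short_tube_mid conf 0.55 [23. 61.] n 3287 zmax 0.0312 ztop 0.0298351865852019 rect [array([ 369.5, -256.3]), array([18.6, 49.9]), np.float64(44.7)]
long_tube_mid conf 0.91 [536.  61.] n 6241 zmax 0.0309 ztop 0.029586169159838333 rect [array([571.8, 114.1]), array([ 17.9, 113.4]), np.float64(84.9)]
flange_mid conf 0.68 [456. 224.] n 1327 zmax 0.0160 ztop 0.014656980567070627 rect [array([672.5,  12.8]), array([59.6, 29.9]), np.float64(49.2)]
t 8.4 pos [ 571.3 -133.8  116.6] yaw 61.9 tilt [ 0.012 -0.006 -1.   ] open 55.0 F [0.3 0.  0. ] | need [ -2.3   5.8 -66.6] turn -0.4 rows 2
{"slide":[33,2,-2],"spin":0.00}
{"slide":[33,2,-2],"spin":0.00}
```

View pics/w3.png

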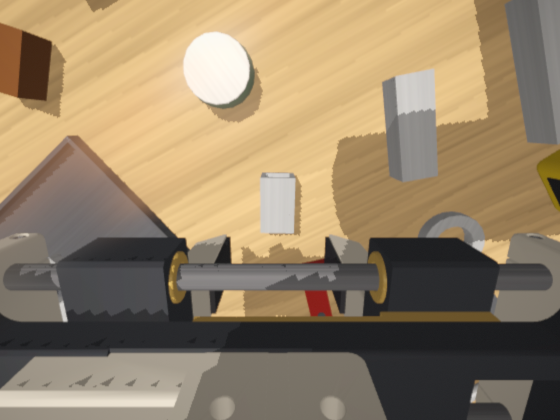

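Short-tube candidates in the scene picture: grey (228,246), brown (237,172), brown (157,199) and orange (192,181). The grey one is meant: it is steel-coloured and measures 30 x 50 mm. The enlarged crop and this wrist picture, where it sits at (278,203), both confirm it. Descending on it.

send_rows --motion '[{"hand":0.2,"slide":[33,2,-2],"spin":0},{"hand":0.2,"slide":[30,0,-2],"spin":0},{"hand":0.2,"slide":[10,0,0],"spin":0},{"hand":0.2,"slide":[0,0,0],"spin":0}]'

```text
time: 8.85
tool_pos: [0.5708, -0.1366, 0.0427]
tool_rot: [0.001, 1.553, -0.5]
contact_force: [0.2, -0.0, 0.9]
opening: 0.055
```

```bash
python3 h.py 567 -128 4 61.4
```

```text
t 8.8 pos [ 570.8 -136.6   42.7] yaw 61.3 tilt [ 0.016 -0.009 -1.   ] open 55.0 F [ 0.2 -0.   0.9] | need [ -3.8   8.6 -38.7] turn 0.1 rows 1
{"slide":[39,6,-8],"spin":-0.00}
```

send_rows --motion '[{"hand":0.2,"slide":[10,5,-6],"spin":0},{"hand":0.2,"slide":[14,1,-2],"spin":0},{"hand":0.2,"slide":[12,1,-2],"spin":0},{"hand":0.2,"slide":[0,0,0],"spin":0}]'

```text
time: 9.25
tool_pos: [0.5676, -0.1272, 0.0076]
tool_rot: [0.039, 1.547, -0.466]
contact_force: [-0.4, 0.3, -0.1]
opening: 0.0553
```

```bash
python3 h.py 567 -128 4 61.4
```

```text
t 9.2 pos [ 567.6 -127.2    7.6] yaw 61.1 tilt [ 0.021 -0.01  -1.   ] open 55.3 F [-0.4  0.3 -0.1] | need [-0.6 -0.8 -3.6] turn 0.3 rows 1
{"slide":[4,-1,0],"spin":-0.01}
```

Good enough (TCP 7.6 mm above the bench). Close and lift.

send_rows --motion '[{"hand":-0.7,"slide":[0,0,0],"spin":0},{"hand":-0.7,"slide":[0,0,0],"spin":0},{"hand":-0.7,"slide":[0,0,0],"spin":0},{"hand":-0.7,"slide":[0,0,0],"spin":0},{"hand":-0.7,"slide":[-20,0,0],"spin":0},{"hand":-0.7,"slide":[-30,0,0],"spin":0},{"hand":-0.7,"slide":[-30,0,0],"spin":0}]'

```text
time: 9.95
tool_pos: [0.564, -0.1256, 0.0875]
tool_rot: [-0.009, 1.554, -0.514]
contact_force: [0.4, -0.3, -1.0]
opening: 0.0293
```

```bash
python3 h.py 576 -282 85 12
```

```text
t 9.9 pos [ 564.  -125.6   87.5] yaw 61.0 tilt [ 0.015 -0.008 -1.   ] open 29.3 F [ 0.4 -0.3 -1. ] | need [  12.  -156.4   -2.5] turn -49.0 rows 7
{"slide":[0,-19,12],"spin":0.12}
{"slide":[0,-17,15],"spin":0.12}
{"slide":[0,-15,16],"spin":0.12}
{"slide":[0,-13,18],"spin":0.12}
{"slide":[0,-11,20],"spin":0.12}
{"slide":[0,-8,21],"spin":0.12}
{"slide":[0,-6,22],"spin":0.12}
```

send_rows --motion '[{"hand":-0.7,"slide":[0,-19,12],"spin":0.12},{"hand":-0.7,"slide":[0,-17,15],"spin":0.12},{"hand":-0.7,"slide":[0,-15,16],"spin":0.12},{"hand":-0.7,"slide":[0,-13,18],"spin":0.12},{"hand":-0.7,"slide":[0,-11,20],"spin":0.12},{"hand":-0.7,"slide":[0,-8,21],"spin":0.12},{"hand":-0.7,"slide":[0,-6,22],"spin":0.12},{"hand":-0.7,"slide":[0,0,0],"spin":0}]'

```text
time: 10.75
tool_pos: [0.5778, -0.2886, 0.0964]
tool_rot: [0.905, 1.544, -0.473]
contact_force: [-0.7, 0.3, -1.2]
opening: 0.0298
```

```bash
python3 - <<'E'
from h import *
p=wrist(); cv2.imwrite("pics/w4.png",p["pixels"])
plan(576,-282,45,12)
E
```

```text
t 10.8 pos [ 577.6 -287.    96.2] yaw 11.3 tilt [ 0.023 -0.011 -1.   ] open 29.6 F [-0.2 -0.6 -1.1] | need [ -1.6   5.  -51.2] turn 0.7 rows 2
{"slide":[26,0,-3],"spin":-0.01}
{"slide":[26,0,-3],"spin":-0.01}
```

View pics/w4.png

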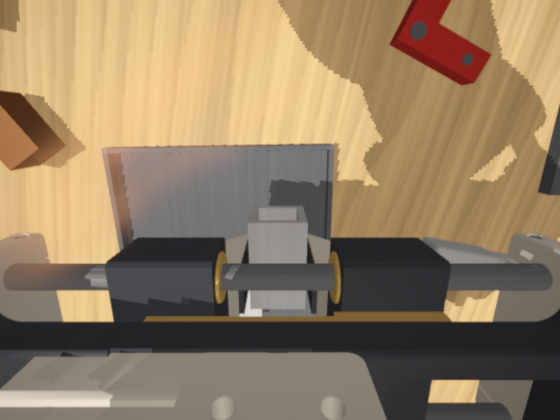

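send_rows --motion '[{"hand":-0.7,"slide":[25,-1,-4],"spin":0},{"hand":-0.7,"slide":[25,-1,-4],"spin":0},{"hand":-0.7,"slide":[10,-1,0],"spin":0},{"hand":-0.7,"slide":[0,0,0],"spin":0}]'

```text
time: 11.2
tool_pos: [0.5747, -0.2773, 0.0355]
tool_rot: [0.966, 1.544, -0.4]
contact_force: [-0.0, -0.4, -0.7]
opening: 0.0299
```

```bash
python3 h.py 575 -282 11.5 12
```

```text
t 11.2 pos [ 574.7 -277.3   35.5] yaw 11.8 tilt [ 0.024 -0.01  -1.   ] open 29.9 F [-0.  -0.4 -0.7] | need [  0.3  -4.7 -24. ] turn 0.2 rows 1
{"slide":[24,-1,5],"spin":-0.00}
```

send_rows --motion '[{"hand":-0.7,"slide":[10,-1,2],"spin":0},{"hand":-0.7,"slide":[10,-1,2],"spin":0},{"hand":-0.7,"slide":[4,0,1],"spin":0},{"hand":-0.7,"slide":[0,0,0],"spin":0}]'

```text
time: 11.6
tool_pos: [0.5763, -0.2831, 0.0139]
tool_rot: [0.958, 1.54, -0.405]
contact_force: [0.1, -0.2, -0.7]
opening: 0.0299
```

```bash
python3 h.py 575 -282 11.5 12
```

```text
t 11.6 pos [ 576.3 -283.1   13.9] yaw 11.9 tilt [ 0.028 -0.012 -1.   ] open 29.9 F [ 0.1 -0.2 -0.7] | need [-1.3  1.1 -2.4] turn 0.1 rows 1
{"slide":[2,-1,-1],"spin":-0.00}
```

send_rows --motion '[{"hand":-0.7,"slide":[2,-1,-1],"spin":0},{"hand":-0.7,"slide":[1,0,0],"spin":0},{"hand":-0.1,"slide":[0,0,0],"spin":0},{"hand":-0.1,"slide":[0,0,0],"spin":0},{"hand":-0.1,"slide":[0,0,0],"spin":0},{"hand":-0.1,"slide":[-25,0,0],"spin":0},{"hand":-0.1,"slide":[-40,0,0],"spin":0},{"hand":0.3,"slide":[-45,0,0],"spin":0}]'

```text
time: 12.4
tool_pos: [0.5699, -0.2805, 0.1187]
tool_rot: [1.027, 1.548, -0.337]
contact_force: [0.3, -0.5, 0.1]
opening: 0.0457
```

```bash
python3 - <<'E'
from h import *
p=vision.read_camera("scene"); cv2.imwrite("pics/s5.png",cv2.resize(p["pixels"][180:340,60:300],None,fx=3,fy=3))
plan(450,120,130,57)
E
```

```text
t 12.4 pos [ 573.4 -282.6  128. ] yaw 11.9 tilt [ 0.032 -0.015 -0.999] open 49.5 F [ 2.8 -1.3  5.2] | need [-123.4  402.6    2. ] turn 45.1 rows 10
{"slide":[0,-4,-42],"spin":-0.08}
{"slide":[0,0,-42],"spin":-0.08}
{"slide":[0,3,-42],"spin":-0.08}
{"slide":[0,6,-42],"spin":-0.08}
{"slide":[0,9,-41],"spin":-0.08}
{"slide":[0,13,-40],"spin":-0.08}
{"slide":[0,16,-39],"spin":-0.08}
{"slide":[0,19,-38],"spin":-0.08}
{"slide":[0,22,-36],"spin":-0.08}
{"slide":[0,24,-34],"spin":-0.08}
```

View pics/s5.png

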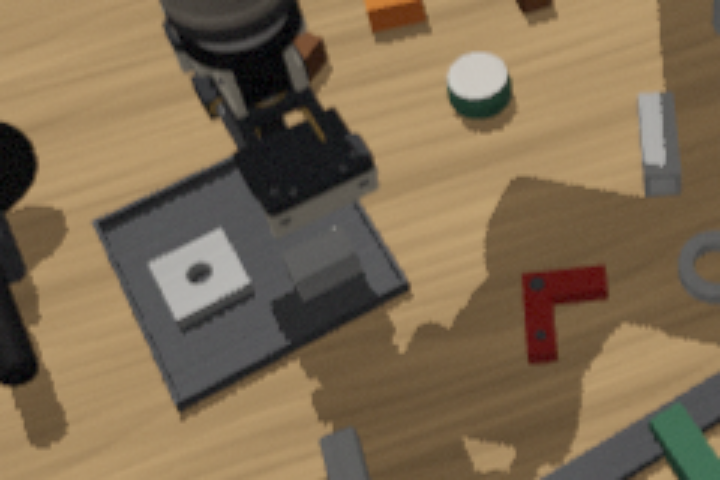

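send_rows --motion '[{"hand":0.4,"slide":[0,-4,-42],"spin":-0.08},{"hand":0.4,"slide":[0,0,-42],"spin":-0.08},{"hand":0.4,"slide":[0,3,-42],"spin":-0.08},{"hand":0.4,"slide":[0,6,-42],"spin":-0.08},{"hand":0.4,"slide":[0,9,-41],"spin":-0.08},{"hand":0.4,"slide":[0,13,-40],"spin":-0.08},{"hand":0.4,"slide":[0,16,-39],"spin":-0.08},{"hand":0.4,"slide":[0,19,-38],"spin":-0.08}]'

```text
time: 13.25
tool_pos: [0.4724, 0.042, 0.1205]
tool_rot: [0.263, 1.517, -0.445]
contact_force: [0.9, 1.0, -0.2]
opening: 0.0641
```

```bash
python3 h.py 450 120 130 57
```

```text
t 13.2 pos [472.4  42.  120.5] yaw 49.5 tilt [ 0.048 -0.023 -0.999] open 64.1 F [ 0.9  1.  -0.2] | need [-22.4  78.    9.5] turn 7.5 rows 2
{"slide":[-5,22,-34],"spin":-0.07}
{"slide":[-5,25,-32],"spin":-0.07}
```

send_rows --motion '[{"hand":0.4,"slide":[-1,7,-9],"spin":-0.02},{"hand":0.4,"slide":[-1,7,-9],"spin":-0.02},{"hand":0.4,"slide":[-1,7,-8],"spin":-0.02},{"hand":0.4,"slide":[-1,7,-8],"spin":-0.02},{"hand":0.4,"slide":[-1,7,-8],"spin":-0.02},{"hand":0.4,"slide":[-1,6,-8],"spin":-0.02},{"hand":0.4,"slide":[0,3,-4],"spin":0}]'

```text
time: 13.95
tool_pos: [0.4546, 0.1159, 0.1244]
tool_rot: [0.148, 1.516, -0.428]
contact_force: [-1.2, -1.3, -1.0]
opening: 0.0645
```

```bash
python3 h.py 450 120 130 57
```

```text
t 13.9 pos [454.6 115.9 124.4] yaw 57.0 tilt [ 0.05  -0.023 -0.999] open 64.5 F [-1.2 -1.3 -1. ] | need [-4.6  4.1  5.6] turn 0.0 rows 1
{"slide":[-6,1,-6],"spin":-0.00}
```

send_rows --motion '[{"hand":0.4,"slide":[-48,0,-6],"spin":0},{"hand":0.4,"slide":[-48,0,0],"spin":0},{"hand":0.4,"slide":[-48,0,0],"spin":0},{"hand":0.4,"slide":[-48,0,0],"spin":0},{"hand":0.4,"slide":[0,0,0],"spin":0}]'

```text
time: 14.45
tool_pos: [0.4386, 0.1245, 0.3213]
tool_rot: [0.087, 1.521, -0.49]
contact_force: [1.3, -0.0, -0.5]
opening: 0.0643
```

```bash
python3 h.py 450 120 130 57|head -1
```

```text
t 14.4 pos [438.6 124.5 321.3] yaw 57.0 tilt [ 0.044 -0.024 -0.999] open 64.3 F [ 1.3 -0.  -0.5] | need [  11.4   -4.5 -191.3] turn 0.0 rows 5
```

send_rows --motion '[{"hand":0.4,"slide":[20,0,0],"spin":0.08},{"hand":0.4,"slide":[20,0,0],"spin":0.08},{"hand":0.4,"slide":[20,0,0],"spin":0.08},{"hand":0.4,"slide":[20,0,0],"spin":0.08},{"hand":0.4,"slide":[20,0,0],"spin":0.08},{"hand":0.4,"slide":[20,0,0],"spin":0.08}]'

```text
time: 15.05
tool_pos: [0.4459, 0.1215, 0.1993]
tool_rot: [0.671, 1.512, -0.406]
contact_force: [0.3, 0.9, -1.1]
opening: 0.0643
```

```bash
python3 h.py 450 120 100 30
```

```text
t 15.1 pos [445.9 121.5 199.3] yaw 28.3 tilt [ 0.054 -0.023 -0.998] open 64.3 F [ 0.3  0.9 -1.1] | need [  4.1  -1.5 -99.3] turn 1.7 rows 3
{"slide":[33,1,1],"spin":-0.01}
{"slide":[33,1,1],"spin":-0.01}
{"slide":[33,1,1],"spin":-0.01}
```

send_rows --motion '[{"hand":0.4,"slide":[12,0,0],"spin":0},{"hand":0.4,"slide":[12,0,0],"spin":0},{"hand":0.4,"slide":[12,0,0],"spin":0},{"hand":0.4,"slide":[12,0,0],"spin":0},{"hand":0.4,"slide":[12,0,0],"spin":0},{"hand":0.4,"slide":[12,0,0],"spin":0},{"hand":0.4,"slide":[12,0,0],"spin":0},{"hand":0.4,"slide":[0,0,0],"spin":0}]'

```text
time: 15.85
tool_pos: [0.4448, 0.1181, 0.1038]
tool_rot: [0.52, 1.523, -0.563]
contact_force: [-0.8, 0.1, 0.4]
opening: 0.0642
```

```bash
python3 - <<'E'
from h import *
plan(450,120,30,30)
p=wrist(); meas(p,"sleeve_mid",k=1); cv2.imwrite("pics/w6.png",p["pixels"])
print(observe()["qpos"].round(3))
E
```

```text
t 15.8 pos [444.8 118.1 103.8] yaw 28.0 tilt [ 0.04  -0.026 -0.999] open 64.2 F [-0.8  0.1  0.4] | need [  5.2   1.9 -73.8] turn 2.0 rows 2
{"slide":[37,3,0],"spin":-0.02}
{"slide":[37,3,0],"spin":-0.02}
sleeve_mid conf 0.83 [284. 216.] n 2247 zmax 0.0508 ztop 0.04961445735199847 rect [array([450.1, 121.9]), array([40.8, 40.8]), np.float64(64.3)]
[ 0.114  0.357  1.891 -0.04   0.854 -0.348]
```

View pics/w6.png

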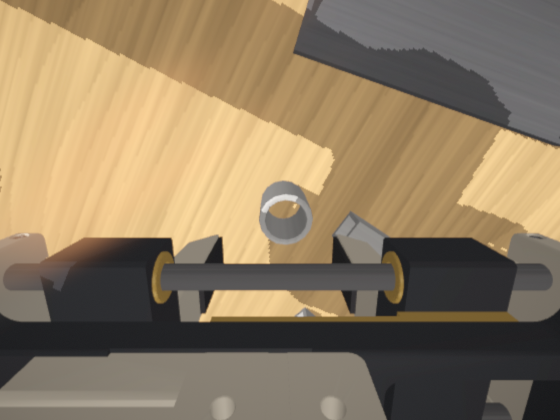

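send_rows --motion '[{"hand":0.4,"slide":[12,2,0],"spin":-0.01},{"hand":0.4,"slide":[12,2,0],"spin":-0.01},{"hand":0.4,"slide":[12,1,0],"spin":0},{"hand":0.4,"slide":[12,1,0],"spin":0},{"hand":0.4,"slide":[12,1,0],"spin":0},{"hand":0.4,"slide":[12,0,0],"spin":0},{"hand":0.4,"slide":[0,0,0],"spin":0}]'

```text
time: 16.65
tool_pos: [0.4586, 0.1205, 0.0311]
tool_rot: [0.616, 1.514, -0.443]
contact_force: [0.1, -0.0, -0.7]
opening: 0.0643
```

```bash
python3 h.py 450 121.5 12 30
```

```text
t 16.6 pos [458.6 120.5  31.1] yaw 29.3 tilt [ 0.051 -0.024 -0.998] open 64.3 F [ 0.1 -0.  -0.7] | need [ -8.6   1.  -19.1] turn 0.7 rows 1
{"slide":[19,-7,-5],"spin":-0.01}
```

send_rows --motion '[{"hand":0.4,"slide":[3,-4,-3],"spin":0},{"hand":0.4,"slide":[5,-3,-2],"spin":0},{"hand":0.4,"slide":[5,-1,-1],"spin":0},{"hand":0.4,"slide":[5,0,0],"spin":0},{"hand":0.4,"slide":[0,0,0],"spin":0}]'

```text
time: 17.15
tool_pos: [0.4496, 0.1217, 0.0123]
tool_rot: [0.639, 1.512, -0.419]
contact_force: [-0.0, 0.3, -0.3]
opening: 0.0643
```

```bash
python3 h.py 450 121.5 12 30
```

```text
t 17.1 pos [449.6 121.7  12.3] yaw 29.4 tilt [ 0.054 -0.024 -0.998] open 64.3 F [-0.   0.3 -0.3] | need [ 0.4 -0.2 -0.3] turn 0.6 rows 1
{"slide":[0,0,0],"spin":-0.01}
```

send_rows --motion '[{"hand":-0.4,"slide":[0,0,0],"spin":0},{"hand":-0.4,"slide":[0,0,0],"spin":0},{"hand":-0.4,"slide":[0,0,0],"spin":0},{"hand":-0.4,"slide":[0,0,0],"spin":0}]' --grip_force 25

```text
time: 17.55
tool_pos: [0.4508, 0.1218, 0.013]
tool_rot: [0.659, 1.51, -0.399]
contact_force: [1.1, -0.2, -0.8]
opening: 0.0414
```

send_rows --motion '[{"hand":-0.4,"slide":[-10,0,0],"spin":0},{"hand":-0.4,"slide":[-20,0,0],"spin":0},{"hand":-0.4,"slide":[-20,0,0],"spin":0},{"hand":-0.4,"slide":[-20,0,0],"spin":0},{"hand":-0.4,"slide":[-10,0,0],"spin":0}]'

```text
time: 18.05
tool_pos: [0.4433, 0.1235, 0.0956]
tool_rot: [0.592, 1.517, -0.467]
contact_force: [-0.2, -0.4, -1.6]
opening: 0.0415
```

```bash
python3 h.py 493 -299 90 12
```

```text
t 18.1 pos [443.3 123.5  95.6] yaw 29.4 tilt [ 0.048 -0.024 -0.999] open 41.5 F [-0.2 -0.4 -1.6] | need [  49.7 -422.5   -5.6] turn -17.4 rows 10
{"slide":[1,-16,39],"spin":0.03}
{"slide":[1,-15,40],"spin":0.03}
{"slide":[1,-14,40],"spin":0.03}
{"slide":[1,-13,41],"spin":0.03}
{"slide":[1,-12,41],"spin":0.03}
{"slide":[1,-10,41],"spin":0.03}
{"slide":[1,-9,42],"spin":0.03}
{"slide":[1,-8,42],"spin":0.03}
{"slide":[1,-6,42],"spin":0.03}
{"slide":[1,-5,42],"spin":0.03}
```

send_rows --motion '[{"hand":-0.4,"slide":[0,-16,39],"spin":0.03},{"hand":-0.4,"slide":[0,-15,40],"spin":0.03},{"hand":-0.4,"slide":[0,-14,40],"spin":0.03},{"hand":-0.4,"slide":[0,-13,41],"spin":0.03},{"hand":-0.4,"slide":[0,-12,41],"spin":0.03},{"hand":-0.4,"slide":[0,-10,41],"spin":0.03},{"hand":-0.4,"slide":[0,-9,42],"spin":0.03},{"hand":-0.4,"slide":[0,-8,30],"spin":0.03}]'

```text
time: 18.85
tool_pos: [0.4793, -0.2101, 0.1123]
tool_rot: [0.902, 1.513, -0.396]
contact_force: [-1.0, -0.5, -1.9]
opening: 0.0415
```

```bash
python3 h.py 493 -299 85 12
```

```text
t 18.9 pos [ 479.3 -210.1  112.3] yaw 15.7 tilt [ 0.053 -0.022 -0.998] open 41.5 F [-1.  -0.5 -1.9] | need [ 13.7 -88.9 -27.3] turn -3.7 rows 3
{"slide":[9,-4,30],"spin":0.02}
{"slide":[9,-3,30],"spin":0.02}
{"slide":[9,-2,30],"spin":0.02}
```

send_rows --motion '[{"hand":-0.4,"slide":[4,-2,15],"spin":0.01},{"hand":-0.4,"slide":[4,-2,15],"spin":0.01},{"hand":-0.4,"slide":[4,-2,15],"spin":0.01},{"hand":-0.4,"slide":[4,-1,15],"spin":0.01},{"hand":-0.4,"slide":[4,-1,15],"spin":0.01},{"hand":-0.4,"slide":[4,0,6],"spin":0},{"hand":-0.4,"slide":[0,0,0],"spin":0}]'

```text
time: 19.55
tool_pos: [0.4928, -0.2967, 0.089]
tool_rot: [0.978, 1.515, -0.374]
contact_force: [-0.7, 0.7, -1.7]
opening: 0.0413
```

```bash
python3 - <<'E'
from h import *
plan(493,-299,40,12)
p=wrist(); cv2.imwrite("pics/w7.png",p["pixels"])
plan(493,-299,40,12)
E
```

```text
t 19.6 pos [ 492.8 -296.7   89. ] yaw 12.6 tilt [ 0.051 -0.02  -0.998] open 41.3 F [-0.7  0.7 -1.7] | need [  0.2  -2.3 -49. ] turn -0.6 rows 2
{"slide":[24,0,1],"spin":0.00}
{"slide":[24,0,1],"spin":0.00}
t 19.6 pos [ 492.7 -296.3   89.2] yaw 12.6 tilt [ 0.051 -0.02  -0.998] open 41.6 F [-0.1  0.3 -2.4] | need [  0.3  -2.7 -49.2] turn -0.6 rows 2
{"slide":[25,0,1],"spin":0.00}
{"slide":[25,0,1],"spin":0.00}
```

View pics/w7.png

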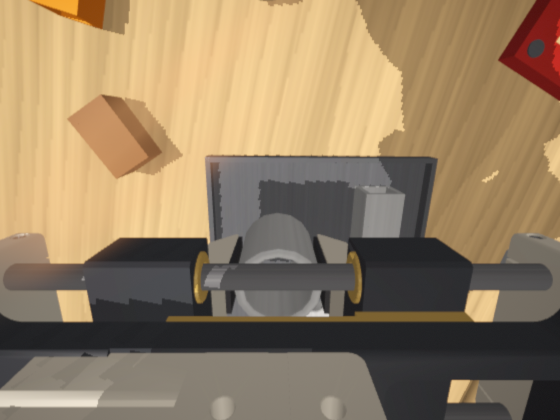

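send_rows --motion '[{"hand":-0.4,"slide":[12,-1,1],"spin":0},{"hand":-0.4,"slide":[12,-1,1],"spin":0},{"hand":-0.4,"slide":[12,-1,0],"spin":0},{"hand":-0.4,"slide":[12,0,0],"spin":0},{"hand":-0.4,"slide":[8,0,0],"spin":0},{"hand":-0.4,"slide":[0,0,0],"spin":0}]'

```text
time: 20.2
tool_pos: [0.4924, -0.2974, 0.0274]
tool_rot: [1.005, 1.518, -0.345]
contact_force: [0.8, -0.3, -2.4]
opening: 0.0413
```

```bash
python3 h.py 493 -299 17 12
```

```text
t 20.2 pos [ 492.4 -297.4   27.4] yaw 12.7 tilt [ 0.049 -0.018 -0.999] open 41.3 F [ 0.8 -0.3 -2.4] | need [  0.6  -1.6 -10.4] turn -0.7 rows 1
{"slide":[10,0,2],"spin":0.01}
```

send_rows --motion '[{"hand":-0.4,"slide":[4,0,1],"spin":0},{"hand":-0.4,"slide":[3,0,0],"spin":0},{"hand":-0.4,"slide":[2,0,0],"spin":0},{"hand":-0.4,"slide":[0,0,0],"spin":0}]'

```text
time: 20.6
tool_pos: [0.4937, -0.299, 0.0182]
tool_rot: [0.996, 1.517, -0.353]
contact_force: [1.0, -0.5, -1.8]
opening: 0.0413
```

```bash
python3 h.py 493 -299 17 12
```

```text
t 20.6 pos [ 493.7 -299.    18.2] yaw 12.7 tilt [ 0.05  -0.019 -0.999] open 41.3 F [ 1.  -0.5 -1.8] | need [-0.7  0.  -1.2] turn -0.7 rows 1
{"slide":[1,-1,0],"spin":0.01}
```

send_rows --motion '[{"hand":-0.4,"slide":[1,0,0],"spin":0},{"hand":-0.4,"slide":[1,0,0],"spin":0},{"hand":0.15,"slide":[0,0,0],"spin":0},{"hand":0.15,"slide":[0,0,0],"spin":0},{"hand":0.15,"slide":[0,0,0],"spin":0}]'

```text
time: 21.1
tool_pos: [0.495, -0.2999, 0.0182]
tool_rot: [0.974, 1.513, -0.375]
contact_force: [-0.1, -0.2, 0.0]
opening: 0.0523
```

```bash
python3 h.py 493 -299 17 12|head -1
```

```text
t 21.1 pos [ 495.  -299.9   18.2] yaw 12.7 tilt [ 0.053 -0.021 -0.998] open 52.3 F [-0.1 -0.2  0. ] | need [-2.   0.9 -1.2] turn -0.7 rows 1
```

send_rows --motion '[{"hand":0.15,"slide":[-15,-1,0],"spin":0},{"hand":0.15,"slide":[-20,-1,0],"spin":0},{"hand":0.15,"slide":[-30,0,0],"spin":0},{"hand":0.15,"slide":[-30,0,0],"spin":0},{"hand":0.15,"slide":[-20,0,0],"spin":0},{"hand":0.15,"slide":[0,0,0],"spin":0}]'

```text
time: 21.7
tool_pos: [0.4864, -0.2983, 0.142]
tool_rot: [0.957, 1.511, -0.393]
contact_force: [0.0, -0.1, 0.7]
opening: 0.0526
```

```bash
python3 - <<'E'
from h import *
p=vision.read_camera("scene"); cv2.imwrite("pics/s8.png",cv2.resize(p["pixels"][180:340,60:300],None,fx=3,fy=3))
p=wrist(); cv2.imwrite("pics/w8.png",p["pixels"])
meas(p,"sleeve_mid",.004,k=1)
plan(571,122,120,84.8)
E
```

```text
t 21.9 pos [ 484.9 -297.   137.7] yaw 12.7 tilt [ 0.05  -0.018 -0.999] open 53.1 F [-0.1 -0.3 -0.9] | need [ 86.1 419.  -17.7] turn 72.1 rows 10
{"slide":[2,18,-39],"spin":-0.13}
{"slide":[2,22,-36],"spin":-0.13}
{"slide":[2,27,-33],"spin":-0.13}
{"slide":[2,31,-30],"spin":-0.13}
{"slide":[2,34,-26],"spin":-0.13}
{"slide":[2,37,-21],"spin":-0.13}
{"slide":[2,40,-16],"spin":-0.13}
{"slide":[2,41,-11],"spin":-0.13}
{"slide":[2,42,-6],"spin":-0.13}
{"slide":[2,43,-1],"spin":-0.13}
```

View pics/w8.png

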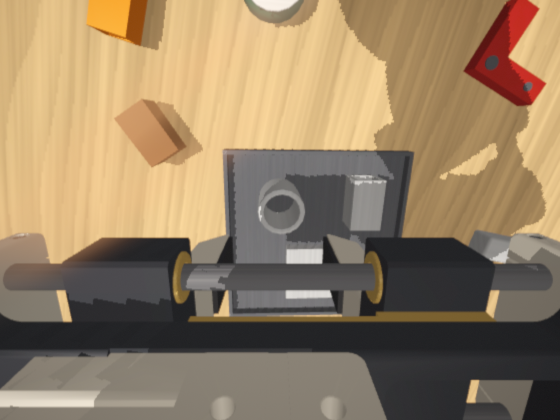

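```bash
python3 - <<'E'
from h import *
plan(571,121,120,84.8,rate=26)
E
```

```text
t 21.9 pos [ 484.9 -297.   137.7] yaw 12.7 tilt [ 0.05  -0.018 -0.999] open 53.1 F [-0.1 -0.3 -0.9] | need [ 86.1 418.  -17.7] turn 72.1 rows 17
{"slide":[1,10,-23],"spin":-0.07}
{"slide":[1,12,-22],"spin":-0.07}
{"slide":[1,14,-21],"spin":-0.07}
{"slide":[1,15,-20],"spin":-0.07}
{"slide":[1,17,-19],"spin":-0.07}
{"slide":[1,18,-18],"spin":-0.07}
{"slide":[1,19,-16],"spin":-0.07}
{"slide":[1,20,-15],"spin":-0.07}
{"slide":[1,21,-13],"spin":-0.07}
{"slide":[1,22,-12],"spin":-0.07}
{"slide":[1,23,-10],"spin":-0.07}
{"slide":[1,24,-8],"spin":-0.07}
{"slide":[1,24,-6],"spin":-0.07}
{"slide":[1,25,-5],"spin":-0.07}
{"slide":[1,25,-3],"spin":-0.07}
{"slide":[1,25,-1],"spin":-0.07}
{"slide":[1,25,1],"spin":-0.07}
```

send_rows --motion '[{"hand":0.15,"slide":[1,10,-23],"spin":-0.07},{"hand":0.15,"slide":[1,12,-22],"spin":-0.07},{"hand":0.15,"slide":[1,14,-21],"spin":-0.07},{"hand":0.15,"slide":[1,15,-20],"spin":-0.07},{"hand":0.15,"slide":[1,17,-19],"spin":-0.07},{"hand":0.15,"slide":[1,18,-18],"spin":-0.07},{"hand":0.15,"slide":[1,19,-16],"spin":-0.07},{"hand":0.15,"slide":[1,20,-15],"spin":-0.07}]'

```text
time: 22.65
tool_pos: [0.5216, -0.0937, 0.1157]
tool_rot: [0.478, 1.54, -0.296]
contact_force: [0.7, -0.2, -0.2]
opening: 0.0529
```

send_rows --motion '[{"hand":0.2,"slide":[1,21,-13],"spin":-0.07},{"hand":0.2,"slide":[1,22,-12],"spin":-0.07},{"hand":0.2,"slide":[1,23,-10],"spin":-0.07},{"hand":0.2,"slide":[1,24,-8],"spin":-0.07},{"hand":0.2,"slide":[1,24,-6],"spin":-0.07},{"hand":0.2,"slide":[1,25,-5],"spin":-0.07},{"hand":0.2,"slide":[1,25,-3],"spin":-0.07},{"hand":0.2,"slide":[1,25,-1],"spin":-0.07}]'

```text
time: 23.45
tool_pos: [0.5587, 0.1112, 0.0932]
tool_rot: [-0.837, 1.563, -1.027]
contact_force: [0.7, -0.3, -0.1]
opening: 0.0552
```

```bash
python3 - <<'E'
from h import *
plan(571,121,110,84.8,rate=20)
E
```

```text
t 23.4 pos [558.7 111.2  93.2] yaw 79.1 tilt [ 0.004 -0.007 -1.   ] open 55.2 F [ 0.7 -0.3 -0.1] | need [12.3  9.8 16.8] turn 5.7 rows 2
{"slide":[-8,6,5],"spin":-0.05}
{"slide":[-8,6,5],"spin":-0.05}
```

send_rows --motion '[{"hand":0.2,"slide":[-8,5,6],"spin":-0.05},{"hand":0.2,"slide":[-8,3,6],"spin":-0.05},{"hand":0.2,"slide":[0,0,0],"spin":0}]'

```text
time: 23.75
tool_pos: [0.5692, 0.1213, 0.1036]
tool_rot: [-2.266, 1.561, -2.345]
contact_force: [-0.3, 0.7, -0.4]
opening: 0.0551
```

```bash
python3 - <<'E'
from h import *
p=wrist(); cv2.imwrite("pics/w9.png",p["pixels"])
meas(p,"long_tube_mid",k=2)
plan(571,121,40,84.8,rate=14)
E
```

```text
long_tube_mid conf 0.72 [283. 201.] n 4320 zmax 0.0313 ztop 0.030063099029655482 rect [array([560.1, 123.5]), array([ 30. , 101.9]), np.float64(84.1)]
t 23.9 pos [567.9 120.6 102.9] yaw 85.3 tilt [-0.009 -0.007 -1.   ] open 55.2 F [ 0.9 -1.  -0.1] | need [  3.1   0.4 -62.9] turn -0.5 rows 5
{"slide":[13,0,1],"spin":0.00}
{"slide":[13,0,1],"spin":0.00}
{"slide":[13,0,1],"spin":0.00}
{"slide":[13,0,1],"spin":0.00}
{"slide":[13,0,1],"spin":0.00}
```

View pics/w9.png

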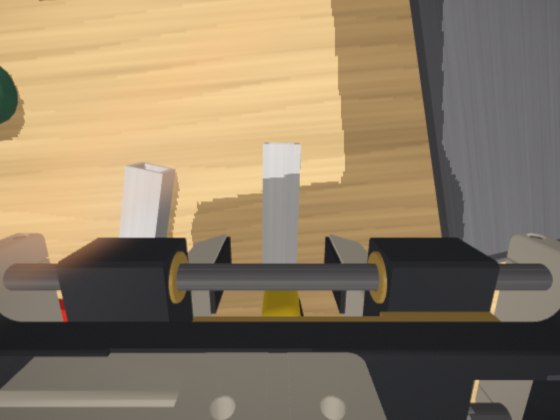

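send_rows --motion '[{"hand":0.2,"slide":[13,0,0],"spin":0.01},{"hand":0.2,"slide":[13,1,0],"spin":0},{"hand":0.2,"slide":[13,0,0],"spin":0},{"hand":0.2,"slide":[13,0,0],"spin":0},{"hand":0.2,"slide":[13,0,0],"spin":0},{"hand":0.2,"slide":[10,0,0],"spin":0},{"hand":0.2,"slide":[0,0,0],"spin":0}]'

```text
time: 24.55
tool_pos: [0.5615, 0.1186, 0.0158]
tool_rot: [-2.666, 1.549, -2.768]
contact_force: [-0.1, -0.0, -0.8]
opening: 0.0554
```

```bash
python3 - <<'E'
from h import *
plan(569,122.5,6,84.3,rate=10)
E
```

```text
t 24.6 pos [561.5 118.6  15.8] yaw 84.2 tilt [-0.02  -0.008 -1.   ] open 55.4 F [-0.1 -0.  -0.8] | need [ 7.5  3.9 -9.8] turn 0.1 rows 2
{"slide":[5,2,4],"spin":-0.00}
{"slide":[5,2,4],"spin":-0.00}
```

send_rows --motion '[{"hand":0.2,"slide":[4,2,4],"spin":0},{"hand":0.2,"slide":[4,2,3],"spin":0},{"hand":0.2,"slide":[0,0,0],"spin":0}]'

```text
time: 24.85
tool_pos: [0.5695, 0.1219, 0.0069]
tool_rot: [-2.661, 1.55, -2.763]
contact_force: [1.0, -1.0, -1.0]
opening: 0.0549
```

```bash
python3 - <<'E'
from h import *
plan(569,122.5,6,84.3,rate=10)
E
```

```text
t 24.9 pos [569.5 121.9   6.9] yaw 84.2 tilt [-0.02  -0.008 -1.   ] open 54.9 F [ 1. -1. -1.] | need [-0.5  0.6 -0.9] turn 0.1 rows 1
{"slide":[1,1,-1],"spin":-0.00}
```

send_rows --motion '[{"hand":-0.7,"slide":[0,0,0],"spin":0},{"hand":-0.7,"slide":[0,0,0],"spin":0},{"hand":-0.7,"slide":[0,0,0],"spin":0},{"hand":-0.7,"slide":[0,0,0],"spin":0},{"hand":-0.7,"slide":[-10,0,0],"spin":0},{"hand":-0.7,"slide":[-20,0,0],"spin":0},{"hand":-0.7,"slide":[-20,0,0],"spin":0},{"hand":-0.7,"slide":[-20,0,0],"spin":0}]' --grip_force 40

```text
time: 25.65
tool_pos: [0.5681, 0.1223, 0.0776]
tool_rot: [-2.742, 1.542, -2.844]
contact_force: [-0.4, -0.5, -3.2]
opening: 0.0297
```

```bash
python3 - <<'E'
from h import *
plan(464,316,85,100.9,rate=25)
E
```

```text
t 25.6 pos [568.1 122.3  77.6] yaw 84.2 tilt [-0.028 -0.009 -1.   ] open 29.7 F [-0.4 -0.5 -3.2] | need [-104.1  193.7    7.4] turn 16.7 rows 9
{"slide":[-1,20,-14],"spin":-0.03}
{"slide":[-1,21,-13],"spin":-0.03}
{"slide":[-1,21,-12],"spin":-0.03}
{"slide":[-1,21,-12],"spin":-0.03}
{"slide":[-1,22,-11],"spin":-0.03}
{"slide":[-1,22,-10],"spin":-0.03}
{"slide":[-1,22,-10],"spin":-0.03}
{"slide":[-1,23,-9],"spin":-0.03}
{"slide":[-1,23,-8],"spin":-0.03}
```

send_rows --motion '[{"hand":-0.7,"slide":[-1,20,-14],"spin":-0.03},{"hand":-0.7,"slide":[-1,21,-13],"spin":-0.03},{"hand":-0.7,"slide":[-1,21,-12],"spin":-0.03},{"hand":-0.7,"slide":[-1,21,-12],"spin":-0.03},{"hand":-0.7,"slide":[-1,22,-11],"spin":-0.03},{"hand":-0.7,"slide":[-1,22,-10],"spin":-0.03},{"hand":-0.7,"slide":[-1,22,-10],"spin":-0.03},{"hand":-0.7,"slide":[-1,10,-5],"spin":-0.03}]'

```text
time: 26.45
tool_pos: [0.4802, 0.2852, 0.0937]
tool_rot: [-2.908, 1.548, -2.765]
contact_force: [0.3, -1.0, -4.2]
opening: 0.0294
```

```bash
python3 - <<'E'
from h import *
p=wrist(); cv2.imwrite("pics/w10.png",p["pixels"])
plan(464,316,60,100.9,rate=15)
E
```

```text
t 26.5 pos [479.7 286.   93.9] yaw 98.3 tilt [-0.021 -0.008 -1.   ] open 29.9 F [ 0.4  1.5 -2.8] | need [-15.7  30.  -33.9] turn 2.6 rows 4
{"slide":[8,8,-3],"spin":-0.01}
{"slide":[8,8,-3],"spin":-0.01}
{"slide":[8,8,-3],"spin":-0.01}
{"slide":[8,8,-3],"spin":-0.01}
```

View pics/w10.png

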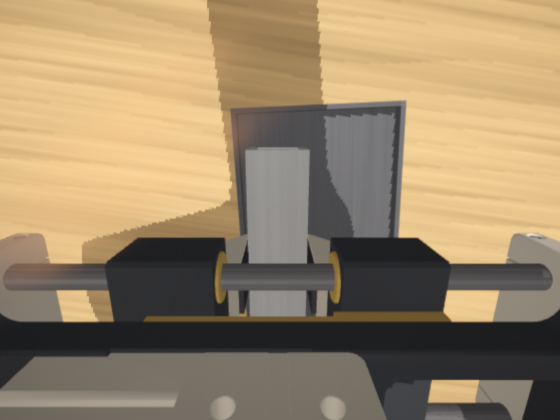

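send_rows --motion '[{"hand":-0.7,"slide":[4,10,-4],"spin":-0.01},{"hand":-0.7,"slide":[6,10,-3],"spin":-0.01},{"hand":-0.7,"slide":[10,7,-3],"spin":-0.01},{"hand":-0.7,"slide":[12,4,-2],"spin":-0.01},{"hand":-0.7,"slide":[12,0,0],"spin":0},{"hand":-0.7,"slide":[0,0,0],"spin":0}]'

```text
time: 27.1
tool_pos: [0.4612, 0.3141, 0.0454]
tool_rot: [-2.915, 1.546, -2.729]
contact_force: [0.8, -0.6, -3.9]
opening: 0.0301
```

```bash
python3 - <<'E'
from h import *
plan(464,316,11,100.9,rate=10)
E
```

```text
t 27.1 pos [461.2 314.1  45.4] yaw 100.7 tilt [-0.023 -0.01  -1.   ] open 30.1 F [ 0.8 -0.6 -3.9] | need [  2.8   1.9 -34.4] turn 0.2 rows 4
{"slide":[9,0,1],"spin":-0.00}
{"slide":[9,0,1],"spin":-0.00}
{"slide":[9,0,1],"spin":-0.00}
{"slide":[9,0,1],"spin":-0.00}
```

send_rows --motion '[{"hand":-0.7,"slide":[9,0,1],"spin":0},{"hand":-0.7,"slide":[9,1,1],"spin":0},{"hand":-0.7,"slide":[9,1,1],"spin":0},{"hand":-0.7,"slide":[4,0,1],"spin":0},{"hand":-0.7,"slide":[0,0,0],"spin":0}]'

```text
time: 27.6
tool_pos: [0.4651, 0.3159, 0.0119]
tool_rot: [-2.916, 1.546, -2.731]
contact_force: [-3.4, -0.6, 7.8]
opening: 0.0301
```

```bash
python3 - <<'E'
from h import *
plan(464,316,11,100.9,rate=10)
E
```

```text
t 27.6 pos [465.1 315.9  11.9] yaw 100.6 tilt [-0.023 -0.01  -1.   ] open 30.1 F [-3.4 -0.6  7.8] | need [-1.1  0.1 -0.9] turn 0.3 rows 1
{"slide":[1,0,-1],"spin":-0.01}
```

Contact with the floor (+11 N). Release and rise.

send_rows --motion '[{"hand":-0.05,"slide":[0,0,0],"spin":0},{"hand":-0.05,"slide":[0,0,0],"spin":0},{"hand":-0.05,"slide":[0,0,0],"spin":0},{"hand":-0.05,"slide":[-10,0,0],"spin":0},{"hand":-0.05,"slide":[-20,0,0],"spin":0},{"hand":-0.05,"slide":[-25,0,0],"spin":0},{"hand":0.4,"slide":[-25,0,0],"spin":0},{"hand":0.6,"slide":[-15,0,0],"spin":0}]'

```text
time: 28.4
tool_pos: [0.4682, 0.3168, 0.1122]
tool_rot: [-2.909, 1.547, -2.724]
contact_force: [0.8, 0.3, -0.6]
opening: 0.0551
```

```bash
python3 - <<'E'
from h import *
p=vision.read_camera("side"); cv2.imwrite("pics/s11.png",cv2.resize(p["pixels"][100:260,150:420],None,fx=2.8,fy=2.8))
p=wrist();meas(p,"long_tube_mid",.004,k=1)
plan(685,2,110,100,rate=25)
E
```

```text
long_tube_mid conf 0.57 [276. 195.] n 4391 zmax 0.0352 ztop 0.03403079454528027 rect [array([458.6, 314.5]), array([108.8,  30. ]), np.float64(10.7)]
t 28.6 pos [468.1 316.8 110.8] yaw 100.6 tilt [-0.021 -0.009 -1.   ] open 67.2 F [ 0.6 -0.6 -0.5] | need [ 216.9 -314.8   -0.8] turn -0.6 rows 16
{"slide":[0,-22,10],"spin":0.00}
{"slide":[0,-22,10],"spin":0.00}
{"slide":[0,-22,10],"spin":0.00}
{"slide":[0,-22,10],"spin":0.00}
{"slide":[0,-22,10],"spin":0.00}
{"slide":[0,-22,10],"spin":0.00}
{"slide":[0,-22,10],"spin":0.00}
{"slide":[0,-22,10],"spin":0.00}
{"slide":[0,-22,10],"spin":0.00}
{"slide":[0,-22,10],"spin":0.00}
{"slide":[0,-22,10],"spin":0.00}
{"slide":[0,-22,10],"spin":0.00}
{"slide":[0,-22,10],"spin":0.00}
{"slide":[0,-22,10],"spin":0.00}
{"slide":[0,-22,10],"spin":0.00}
{"slide":[0,-22,10],"spin":0.00}
```

View pics/s11.png

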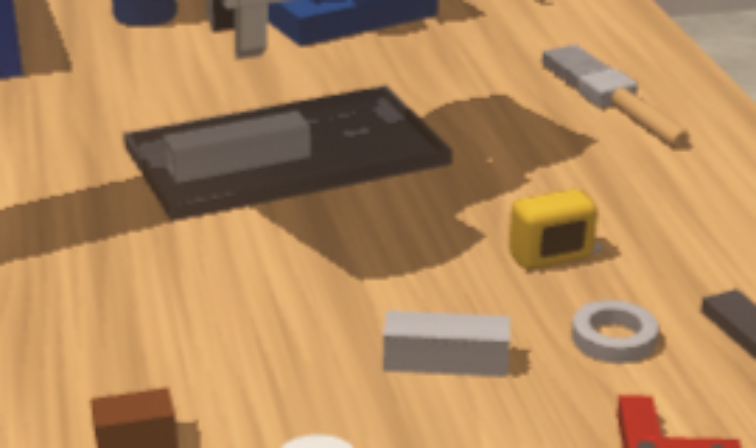

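send_rows --motion '[{"hand":0.65,"slide":[0,-22,10],"spin":0},{"hand":0.65,"slide":[0,-22,10],"spin":0},{"hand":0.65,"slide":[0,-22,10],"spin":0},{"hand":0.65,"slide":[0,-22,10],"spin":0},{"hand":0.65,"slide":[0,-22,10],"spin":0},{"hand":0.65,"slide":[0,-22,10],"spin":0},{"hand":0.65,"slide":[0,-22,10],"spin":0},{"hand":0.65,"slide":[0,-22,10],"spin":0}]'

```text
time: 29.35
tool_pos: [0.5758, 0.1542, 0.1001]
tool_rot: [-2.999, 1.532, -2.809]
contact_force: [-0.2, -0.2, 0.9]
opening: 0.0759
```

```bash
python3 - <<'E'
from h import *
plan(685,2,115,98,rate=26)
E
```

```text
t 29.4 pos [575.8 154.2 100.1] yaw 100.9 tilt [-0.037 -0.013 -0.999] open 75.9 F [-0.2 -0.2  0.9] | need [ 109.2 -152.2   14.9] turn -2.9 rows 8
{"slide":[-2,-21,10],"spin":0.01}
{"slide":[-2,-21,10],"spin":0.01}
{"slide":[-2,-21,10],"spin":0.01}
{"slide":[-2,-21,10],"spin":0.01}
{"slide":[-2,-21,10],"spin":0.01}
{"slide":[-2,-21,10],"spin":0.01}
{"slide":[-2,-21,11],"spin":0.01}
{"slide":[-2,-21,11],"spin":0.01}
```

send_rows --motion '[{"hand":0.65,"slide":[-3,-20,11],"spin":0.01},{"hand":0.65,"slide":[-3,-20,11],"spin":0.01},{"hand":0.65,"slide":[-3,-20,11],"spin":0.01},{"hand":0.65,"slide":[-2,-20,11],"spin":0.01},{"hand":0.65,"slide":[-2,-20,10],"spin":0.01},{"hand":0.65,"slide":[-2,-20,10],"spin":0.01},{"hand":0.65,"slide":[-2,-15,10],"spin":0},{"hand":0.65,"slide":[0,0,0],"spin":0}]'

```text
time: 30.15
tool_pos: [0.6695, 0.0239, 0.1018]
tool_rot: [-3.033, 1.513, -2.909]
contact_force: [0.2, -0.1, -0.3]
opening: 0.0754
```

```bash
python3 - <<'E'
from h import *
p=wrist(); cv2.imwrite("pics/w12.png",p["pixels"])
meas(p,"flange_mid",k=1)
p=vision.read_camera("side"); meas(p,"flange_mid",k=1)
plan(685,2,40,98,rate=14)
E
```

```text
flange_mid conf 0.86 [248. 242.] n 2397 zmax 0.0162 ztop 0.014916268368419361 rect [array([683.5,   3.7]), array([58.7, 58.6]), np.float64(69.3)]
flange_mid conf 0.74 [365. 219.] n 479 zmax 0.0158 ztop 0.013903112958623787 rect [array([6.84e+02, 6.00e-01]), array([57.5, 59.5]), np.float64(22.2)]
t 30.4 pos [668.1  26.9 102.6] yaw 97.3 tilt [-0.057 -0.013 -0.998] open 76.0 F [ 0.6 -0.1 -0.4] | need [ 16.9 -24.9 -62.6] turn 0.7 rows 5
{"slide":[13,-5,3],"spin":-0.00}
{"slide":[13,-5,3],"spin":-0.00}
{"slide":[13,-5,3],"spin":-0.00}
{"slide":[13,-5,3],"spin":-0.00}
{"slide":[13,-5,3],"spin":-0.00}
```

View pics/w12.png

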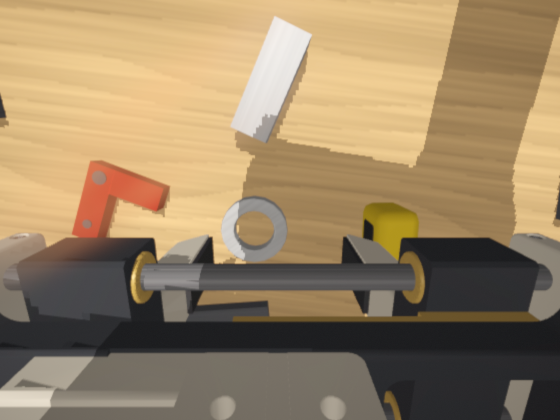

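send_rows --motion '[{"hand":0.65,"slide":[4,-10,7],"spin":0},{"hand":0.65,"slide":[6,-10,7],"spin":0},{"hand":0.65,"slide":[10,-3,4],"spin":0},{"hand":0.65,"slide":[12,0,2],"spin":0},{"hand":0.65,"slide":[12,0,1],"spin":0},{"hand":0.65,"slide":[12,0,1],"spin":0},{"hand":0.65,"slide":[6,0,0],"spin":0},{"hand":0.65,"slide":[0,0,0],"spin":0}]'

```text
time: 31.15
tool_pos: [0.6888, 0.0071, 0.0318]
tool_rot: [-3.075, 1.508, -2.946]
contact_force: [-0.9, -0.5, 0.1]
opening: 0.0759
```

```bash
python3 - <<'E'
from h import *
plan(683.7,3.5,4,98,rate=10)
E
```

```text
t 31.1 pos [688.8   7.1  31.8] yaw 97.4 tilt [-0.061 -0.012 -0.998] open 75.9 F [-0.9 -0.5  0.1] | need [ -5.1  -3.6 -27.8] turn 0.6 rows 3
{"slide":[9,-1,-2],"spin":-0.00}
{"slide":[9,-1,-2],"spin":-0.00}
{"slide":[9,-1,-2],"spin":-0.00}
```

send_rows --motion '[{"hand":0.65,"slide":[6,-2,-2],"spin":0},{"hand":0.65,"slide":[8,-2,-1],"spin":0},{"hand":0.65,"slide":[8,-1,-1],"spin":0},{"hand":0.65,"slide":[4,0,0],"spin":0},{"hand":0.65,"slide":[0,0,0],"spin":0}]'

```text
time: 31.65
tool_pos: [0.6838, 0.0009, 0.0049]
tool_rot: [-3.067, 1.51, -2.938]
contact_force: [-0.1, 0.9, 0.8]
opening: 0.0757
```

```bash
python3 - <<'E'
from h import *
plan(683.7,3.5,4,98,rate=10)
E
```

```text
t 31.6 pos [683.8   0.9   4.9] yaw 97.5 tilt [-0.06  -0.012 -0.998] open 75.7 F [-0.1  0.9  0.8] | need [-0.1  2.6 -0.9] turn 0.5 rows 1
{"slide":[1,3,0],"spin":-0.01}
```

send_rows --motion '[{"hand":-0.1,"slide":[0,2,0],"spin":0},{"hand":-0.1,"slide":[0,0,0],"spin":0},{"hand":-0.1,"slide":[0,0,0],"spin":0},{"hand":-0.1,"slide":[0,0,0],"spin":0}]' --grip_force 35

```text
time: 32.05
tool_pos: [0.6839, 0.0033, 0.0054]
tool_rot: [-3.064, 1.511, -2.934]
contact_force: [-0.1, -0.1, -1.6]
opening: 0.0596
```

send_rows --motion '[{"hand":-0.1,"slide":[-10,0,0],"spin":0},{"hand":-0.1,"slide":[-20,0,0],"spin":0},{"hand":-0.1,"slide":[-20,0,0],"spin":0},{"hand":-0.1,"slide":[-20,0,0],"spin":0},{"hand":-0.1,"slide":[-20,0,0],"spin":0},{"hand":-0.1,"slide":[0,0,0],"spin":0}]'

```text
time: 32.65
tool_pos: [0.6891, 0.0046, 0.1004]
tool_rot: [-3.071, 1.509, -2.941]
contact_force: [0.9, -0.2, -2.0]
opening: 0.0596
```

```bash
python3 - <<'E'
from h import *
plan(577,337,105,101,rate=25)
E
```

```text
t 32.6 pos [689.1   4.6 100.4] yaw 97.5 tilt [-0.06  -0.012 -0.998] open 59.6 F [ 0.9 -0.2 -2. ] | need [-112.1  332.4    4.6] turn 3.5 rows 15
{"slide":[0,23,-5],"spin":-0.00}
{"slide":[0,23,-4],"spin":-0.00}
{"slide":[0,23,-4],"spin":-0.00}
{"slide":[0,23,-4],"spin":-0.00}
{"slide":[0,23,-4],"spin":-0.00}
{"slide":[0,23,-4],"spin":-0.00}
{"slide":[0,23,-4],"spin":-0.00}
{"slide":[0,23,-4],"spin":-0.00}
{"slide":[0,23,-4],"spin":-0.00}
{"slide":[0,23,-4],"spin":-0.00}
{"slide":[0,23,-4],"spin":-0.00}
{"slide":[0,23,-3],"spin":-0.00}
{"slide":[0,23,-3],"spin":-0.00}
{"slide":[0,23,-3],"spin":-0.00}
{"slide":[0,23,-3],"spin":-0.00}
```

send_rows --motion '[{"hand":-0.1,"slide":[0,23,-5],"spin":0},{"hand":-0.1,"slide":[0,23,-4],"spin":0},{"hand":-0.1,"slide":[0,23,-4],"spin":-0.01},{"hand":-0.1,"slide":[0,23,-4],"spin":-0.01},{"hand":-0.1,"slide":[0,23,-4],"spin":-0.01},{"hand":-0.1,"slide":[0,23,-4],"spin":-0.01},{"hand":-0.1,"slide":[0,23,-4],"spin":-0.01},{"hand":-0.1,"slide":[0,23,-4],"spin":-0.01}]'

```text
time: 33.45
tool_pos: [0.6254, 0.1834, 0.0964]
tool_rot: [-3.124, 1.503, -2.938]
contact_force: [0.4, 0.8, -2.3]
opening: 0.0591
```

```bash
python3 - <<'E'
from h import *
plan(577,337,95,101,rate=23)
E
```

```text
t 33.5 pos [625.4 183.4  96.4] yaw 100.7 tilt [-0.066 -0.014 -0.998] open 59.1 F [ 0.4  0.8 -2.3] | need [-48.4 153.6  -1.4] turn 0.3 rows 8
{"slide":[0,20,-2],"spin":-0.00}
{"slide":[0,20,-2],"spin":-0.00}
{"slide":[0,20,-2],"spin":-0.00}
{"slide":[0,20,-2],"spin":-0.00}
{"slide":[0,20,-2],"spin":-0.00}
{"slide":[0,20,-2],"spin":-0.00}
{"slide":[0,20,-2],"spin":-0.00}
{"slide":[0,20,-2],"spin":-0.00}
```

send_rows --motion '[{"hand":-0.1,"slide":[0,20,-2],"spin":0},{"hand":-0.1,"slide":[0,20,-2],"spin":0},{"hand":-0.1,"slide":[0,20,-2],"spin":0},{"hand":-0.1,"slide":[0,20,-2],"spin":0},{"hand":-0.1,"slide":[0,20,-2],"spin":0},{"hand":-0.1,"slide":[0,20,-2],"spin":0},{"hand":-0.1,"slide":[0,18,-2],"spin":0},{"hand":-0.1,"slide":[0,0,0],"spin":0}]'

```text
time: 34.25
tool_pos: [0.5785, 0.3239, 0.0903]
tool_rot: [-3.121, 1.493, -2.931]
contact_force: [0.0, 0.2, -2.3]
opening: 0.059
```

```bash
python3 - <<'E'
from h import *
p=wrist(); cv2.imwrite("pics/w13.png",p["pixels"])
plan(577,337.5,45,101,rate=12)
E
```

```text
t 34.3 pos [578.9 322.7  90.2] yaw 100.8 tilt [-0.076 -0.017 -0.997] open 59.4 F [ 0.4  0.5 -2.6] | need [ -1.9  14.8 -45.2] turn 0.2 rows 4
{"slide":[11,4,0],"spin":-0.00}
{"slide":[11,4,0],"spin":-0.00}
{"slide":[11,4,0],"spin":-0.00}
{"slide":[11,4,0],"spin":-0.00}
```

View pics/w13.png

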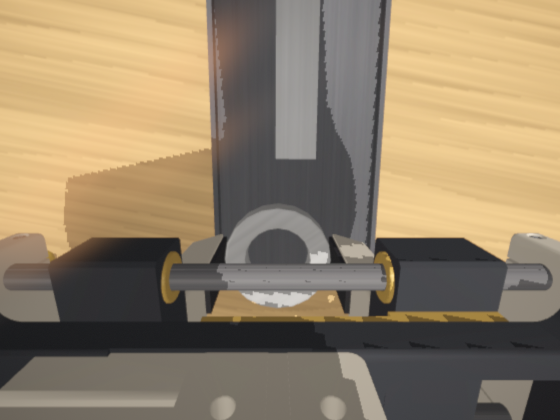

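send_rows --motion '[{"hand":-0.1,"slide":[5,6,0],"spin":0},{"hand":-0.1,"slide":[8,5,0],"spin":0},{"hand":-0.1,"slide":[11,3,0],"spin":0},{"hand":-0.1,"slide":[11,1,0],"spin":0},{"hand":-0.1,"slide":[11,0,1],"spin":0},{"hand":-0.1,"slide":[8,0,1],"spin":0},{"hand":-0.1,"slide":[0,0,0],"spin":0}]'

```text
time: 35.0
tool_pos: [0.5738, 0.3342, 0.0292]
tool_rot: [-3.087, 1.489, -2.902]
contact_force: [-0.4, 0.3, -2.4]
opening: 0.0591
```

```bash
python3 - <<'E'
from h import *
plan(577,337.5,9.5,101,rate=10)
E
```

```text
t 35.0 pos [573.8 334.2  29.2] yaw 100.6 tilt [-0.079 -0.019 -0.997] open 59.1 F [-0.4  0.3 -2.4] | need [  3.2   3.3 -19.7] turn 0.4 rows 3
{"slide":[7,1,1],"spin":-0.00}
{"slide":[7,1,1],"spin":-0.00}
{"slide":[7,1,1],"spin":-0.00}
```

send_rows --motion '[{"hand":-0.1,"slide":[6,1,1],"spin":0},{"hand":-0.1,"slide":[6,1,2],"spin":0},{"hand":-0.1,"slide":[5,1,1],"spin":0},{"hand":-0.1,"slide":[2,0,0],"spin":0},{"hand":-0.1,"slide":[0,0,0],"spin":0}]'

```text
time: 35.5
tool_pos: [0.5768, 0.3378, 0.0094]
tool_rot: [-3.09, 1.491, -2.905]
contact_force: [-0.4, -0.6, -1.2]
opening: 0.0591
```

```bash
python3 - <<'E'
from h import *
plan(577,337.5,9.5,101,rate=10)
E
```

```text
t 35.5 pos [576.8 337.8   9.4] yaw 100.6 tilt [-0.077 -0.019 -0.997] open 59.1 F [-0.4 -0.6 -1.2] | need [ 0.2 -0.3  0.1] turn 0.4 rows 1
{"slide":[0,0,0],"spin":-0.01}
```

Touching down. Release to 70 mm, then rise straight up along the tool.

send_rows --motion '[{"hand":0.5,"slide":[0,0,0],"spin":0},{"hand":0.5,"slide":[0,0,0],"spin":0},{"hand":0.5,"slide":[0,0,0],"spin":0},{"hand":0.5,"slide":[-10,0,0],"spin":0},{"hand":0.5,"slide":[-20,0,0],"spin":0},{"hand":0.5,"slide":[-30,0,0],"spin":0},{"hand":0.5,"slide":[-30,0,0],"spin":0},{"hand":0.5,"slide":[-30,0,0],"spin":0}]'

```text
time: 36.3
tool_pos: [0.585, 0.3396, 0.1327]
tool_rot: [-3.082, 1.487, -2.897]
contact_force: [-0.3, -0.1, -0.4]
opening: 0.0685
```

```bash
python3 - <<'E'
from h import *
plan(450,50,250,101,rate=24)
E
```

```text
t 36.3 pos [585.  339.6 132.7] yaw 100.6 tilt [-0.082 -0.02  -0.996] open 68.5 F [-0.3 -0.1 -0.4] | need [-135.  -289.6  117.3] turn 0.4 rows 15
{"slide":[-8,-17,-12],"spin":-0.00}
{"slide":[-8,-17,-12],"spin":-0.00}
{"slide":[-8,-17,-12],"spin":-0.00}
{"slide":[-8,-17,-12],"spin":-0.00}
{"slide":[-8,-17,-12],"spin":-0.00}
{"slide":[-8,-17,-12],"spin":-0.00}
{"slide":[-8,-17,-12],"spin":-0.00}
{"slide":[-8,-17,-12],"spin":-0.00}
{"slide":[-8,-17,-12],"spin":-0.00}
{"slide":[-8,-17,-12],"spin":-0.00}
{"slide":[-8,-17,-12],"spin":-0.00}
{"slide":[-8,-17,-12],"spin":-0.00}
{"slide":[-8,-17,-12],"spin":-0.00}
{"slide":[-8,-17,-13],"spin":-0.00}
{"slide":[-8,-17,-13],"spin":-0.00}
```

Move the arm back to the middle and high, clear of both trays.

send_rows --motion '[{"hand":0.5,"slide":[-12,-17,-12],"spin":0},{"hand":0.5,"slide":[-12,-17,-12],"spin":0},{"hand":0.5,"slide":[-12,-17,-12],"spin":0},{"hand":0.5,"slide":[-12,-17,-12],"spin":0},{"hand":0.5,"slide":[-12,-17,-12],"spin":0},{"hand":0.5,"slide":[-12,-17,-12],"spin":0},{"hand":0.5,"slide":[-12,-17,-12],"spin":0},{"hand":0.5,"slide":[-12,-17,-12],"spin":0}]'

```text
time: 37.1
tool_pos: [0.5237, 0.1877, 0.2528]
tool_rot: [-3.114, 1.506, -2.926]
contact_force: [0.2, 0.2, 1.0]
opening: 0.0688
```

```bash
python3 - <<'E'
from h import *
plan(450,50,250,101,rate=24)
def loc(W,c,yaw,cal):
    a=np.radians(yaw); U=np.array([[np.cos(a),-np.sin(a)],[np.sin(a),np.cos(a)]]); return (W-np.array(c))@U
sq=((541,-335.5),11.8); lo=((508,324.5),10.9)
for n in ("scene","side"):
    p=vision.read_camera(n); cv2.imwrite(f"pics/f_{n}.png",p["pixels"]); print(n)
    for t,tr in (("base_plate_mid",sq),("short_tube_mid",sq),("sleeve_mid",sq),("long_tube_mid",lo),("flange_mid",lo),("mid_tube_mid",lo)):
        for d,W,top,r in meas(p,t,.004 if t!="mid_tube_mid" else 0,k=1):
            if len(top)>10:
                L=loc(top[:,:2]*1000,*tr,0); print("   tray-local top x",np.percentile(L[:,0],[1,99]).round(1),"y",np.percentile(L[:,1],[1,99]).round(1))
E
```

```text
t 37.1 pos [523.7 187.7 252.8] yaw 100.8 tilt [-0.063 -0.014 -0.998] open 68.8 F [0.2 0.2 1. ] | need [ -73.7 -137.7   -2.8] turn 0.2 rows 7
{"slide":[0,-17,-14],"spin":-0.00}
{"slide":[0,-17,-14],"spin":-0.00}
{"slide":[0,-17,-14],"spin":-0.00}
{"slide":[0,-17,-14],"spin":-0.00}
{"slide":[0,-17,-14],"spin":-0.00}
{"slide":[0,-17,-14],"spin":-0.00}
{"slide":[0,-17,-14],"spin":-0.00}
scene
base_plate_mid conf 0.67 [126. 267.] n 577 zmax 0.0176 ztop 0.014541002783242607 rect [array([ 549.3, -371.6]), array([65.6, 58.2]), np.float64(11.4)]
   tray-local top x [-28.4  31.5] y [-65.6  -8.9]
short_tube_mid conf 0.82 [165. 266.] n 408 zmax 0.0356 ztop 0.032631926294645286 rect [array([ 576.7, -281.4]), array([34.9, 49.9]), np.float64(11.5)]
   tray-local top x [30.4 62.9] y [21.  70.3]
sleeve_mid conf 0.77 [150. 240.] n 380 zmax 0.0535 ztop 0.05141368438055388 rect [array([ 496.2, -298.4]), array([40.2, 37.6]), np.float64(70.4)]
   tray-local top x [-56.6 -16.4] y [26.4 64.1]
flange_mid conf 0.57 [396. 198.] n 341 zmax 0.0207 ztop 0.017435205712766466 rect [array([579.6, 337.2]), array([58.
[... 582 characters left out ...]
64.8, -262.5]), array([32. , 52.4]), np.float64(45.6)]
   tray-local top x [-179.9 -134.6] y [ 80.5 132.3]
long_tube_mid conf 0.80 [234. 153.] n 827 zmax 0.0350 ztop 0.033049200038589355 rect [array([464.9, 314.7]), array([120.1,  41.2]), np.float64(11.6)]
   tray-local top x [-103.1   13.8] y [-20.6  12. ]
flange_mid conf 0.52 [280. 147.] n 323 zmax 0.0201 ztop 0.017681756716304176 rect [array([578. , 333.5]), array([56.8, 56.4]), np.float64(82.2)]
   tray-local top x [42.1 97.4] y [-32.4  23. ]
mid_tube_mid conf 0.73 [310. 225.] n 956 zmax 0.0310 ztop 0.029256463533516186 rect [array([562.2,   2.2]), array([36.5, 83.2]), np.float64(71.0)]
   tray-local top x [-49.6  27.3] y [-358.5 -299.3]
```

View pics/f_scene.png

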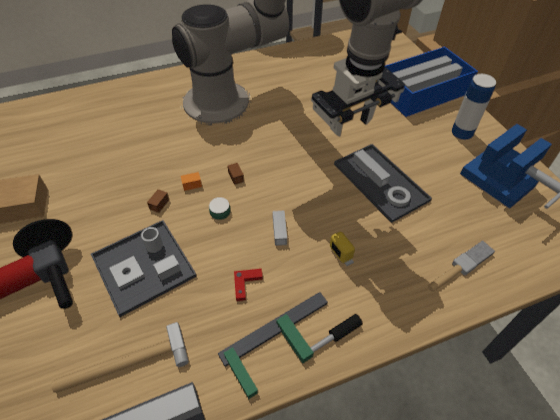

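View pics/f_side.png

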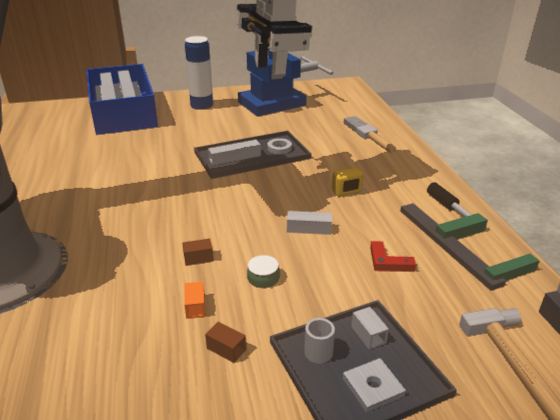

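send_rows --motion '[{"hand":0.5,"slide":[0,0,0],"spin":0},{"hand":0.5,"slide":[0,0,0],"spin":0}]'

```text
time: 38.0
tool_pos: [0.5241, 0.1888, 0.2506]
tool_rot: [-3.116, 1.504, -2.927]
contact_force: [-0.4, 0.5, -0.1]
opening: 0.0689
```

```bash
python3 -c "
from h import *
print(job.hand_in(), observe()['time'])"
```

```text
the job is handed in; nothing more can be done
the job is handed in; nothing more can be done
```

Both kits are made up and the job was handed in at 38 s. The square tray holds the base plate, the grey short tube and the sleeve, which stands on end. The oblong tray holds the longest tube and the flange ring.

**Last checks:** In the final scene and side pictures, every part lies inside its tray's lip with at least 15 mm to spare, and no part is on another. The top heights fit parts lying flat on the 4 mm floor, with the tubes on their sides. The middle tube reads within about 1 mm of its starting place, and the gripper was clear of everything.

**What missed or disagreed:**
- In the last side picture the network took the brown look-alike for the short tube, and in the last scene picture it missed the long tube. The other camera measured each of them correctly in its tray.
- The two cameras differ by 2–5 mm.
- The tool drifted up to about 4.7° off vertical during the moves. It did not upset any placement.

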